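# Clear the stamping press after a proof

## Task

The proof is done, so clear up: swing the press's iron lever fully up, take the test block off the bed and lay it flat and centred on the sloped drying rest, its length running up the slope, and only then swing the lever fully down again. Also drop every little wooden hand stamp on the table into the black cup, which must end upright, and lay the burnisher centrally in the two notches of the tool rest, either way round. Leave the other tools and the offcut where they are.

Things in the scene. Friction and masses are not known exactly. Their poses are not given: they have to be found in the camera images.
- press: wooden stamping press, fixed. Base board 270 x 130 mm, 20 mm thick. On it a raised bed 90 (x) x 40 (y) mm, top 45 mm above the table. Origin on the table level under the bed's centre; x runs from the bed towards the lever's hinge, z up. Two posts, 120 mm tall, stand at x = 150 mm and carry the hinge. Apart from bed, posts and lever it is open
- lever (a joint): angle of the press's iron lever, rad: 0 = fully down (level, on its stop), 1.4 = fully up (nearly upright, on its stop). Turns about lever_hinge; stiff, stays where left, needs about 7 N at the handle. 14 mm wide; points to -x of the press when down. 150 mm from the hinge a 36 x 36 mm wooden foot hangs below it and, fully down, ends 1.5 mm above the block
- lever_hinge (a point): point on the lever's hinge axis, in the middle of the lever, 95 mm above the table, at x = 150 mm of the press
- lever_grip (a point): grip point on the lever's handle, a round iron cross bar 14 mm thick and 110 mm long at the lever's free end, parallel to the hinge axis, 235 mm from it. The point lies on the bar's axis 35 mm to +y of the lever's middle; the bar may turn between the fingers while the lever swings
- block: carved cherry test block 80 (x) x 54 (y) x 20 (z) mm, dark red-brown wood, about 80 g, at the start lying on the press's bed under the lever's foot. Origin at its centre. It overhangs the bed by 7 mm on each y side
- dry_rest: fixed wooden drying rest, origin on the table under its centre, foot 100 x 40 mm; x points up the slope (horizontally)
- rest_top: the sloped top board of the drying rest, 100 (x) x 40 (y) mm, tilted 20 degrees. Origin at the centre of its upper face, 55 mm above the table; x runs up the slope, y level, z square to the board. A lip 8 mm high closes the low end, which faces away from the robot (inner face at x = -50 mm). The block, laid lengthwise up the slope, overhangs by 7 mm on each side
- tool_rest: fixed dark wooden tool rest: base 100 x 60 x 8 mm with two cheeks 10 mm thick across it at x = -35 and +35 mm, 60 mm tall; each has a notch 26 mm wide open to the top, with its floor 40 mm above the table. Origin on the table under the centre; x runs through both notches
- burnisher: boxwood burnisher: bar 16 x 16 mm and 110 mm long along x, with a thinner tongue 14 x 8 mm that reaches to x = +87 mm. Origin at the middle of the bar, on its axis. Lies on the table at the start
- cup: squat black ceramic cup, loose, about 350 g, 116 mm wide at the rim, 70 mm tall, wall 4 mm, narrower at the foot. Origin under the centre of its foot, z up
- cup_rim (a point): centre of the cup's mouth, 70 mm above its foot
- stamp1: small boxwood hand stamp: foot 40 (x) x 18 (y) x 10 mm with a ridge 32 x 10 x 10 mm on it, 20 mm tall in all. Origin at its centre, 10 mm above the table. Two to four of the four stamps are there
- stamp2: small boxwood hand stamp: foot 40 (x) x 18 (y) x 10 mm with a ridge 32 x 10 x 10 mm on it, 20 mm tall in all. Origin at its centre, 10 mm above the table. Two to four of the four stamps are there
- stamp3: small boxwood hand stamp: foot 40 (x) x 18 (y) x 10 mm with a ridge 32 x 10 x 10 mm on it, 20 mm tall in all. Origin at its centre, 10 mm above the table. Two to four of the four stamps are there
- stamp4: small boxwood hand stamp: foot 40 (x) x 18 (y) x 10 mm with a ridge 32 x 10 x 10 mm on it, 20 mm tall in all. Origin at its centre, 10 mm above the table. Two to four of the four stamps are there
- baren: bystander: round bamboo baren, 110 mm across, 32 mm tall with its handle; origin under its centre
- square: bystander: flat iron square, legs 150 (x) and 90 mm (y), 4 mm thick; origin at its corner
- offcut: bystander: plain flat cherry offcut 34 x 26 x 12 mm without a ridge; origin under its centre
- ink_jar: bystander: ink jar 56 mm across, 70 mm tall; origin under its centre
- whetstone: bystander: grey whetstone 160 x 60 x 25 mm; origin under its centre
- chisel: bystander: chisel with wooden handle, 160 mm long along x, 24 mm wide; origin near its ferrule, on the table
Things that resemble listed ones, but are neither listed nor needed, are in the scene too. What is meant by the block is not yellow, and is the smaller of those in its own colour. Leave any green look-alike of the dry_rest alone.

How it is judged:
On the way, in this order (a step that is already met when the one before it is completed fails the run):
1. the lever is swung fully up (value of joint lever above 1.2 rad), for 0.2 s.
2. the test block lies on the drying rest, let go (z of block in the frame of rest_top between 0.004 and 0.017 m and y of block in the frame of rest_top between -0.014 and 0.014 m and x of block in the frame of rest_top between -0.022 and 0.022 m and angle between the z axis of block and the z axis of rest_top, either way round below 0.12 rad and angle between the x axis of block and the x axis of rest_top, either way round below 0.25 rad and linear speed of block below 0.03 m/s and contact force between block and the fingers below 0.1 N), for 0.3 s.
3. the lever is swung fully down again (value of joint lever below 0.06 rad), for 0.2 s.
At the end, for the whole second after the job is handed in: Block flat on the sloped board, within 22 mm along and 14 mm across of its centre, length up the slope; lever within 0.06 rad of fully down; every stamp in the cup below its rim; cup upright; burnisher in both notches, within 18 mm of central; all at rest (all of step 2 and value of joint lever below 0.06 rad and z of stamp1 in the frame of cup between 0 and 0.073 m and horizontal distance between each of stamp1, stamp2, stamp3, stamp4 and cup_rim below 0.053 m and linear speed of each of stamp1, stamp2, stamp3, stamp4, burnisher, cup below 0.03 m/s and z of stamp2 in the frame of cup between 0 and 0.073 m and z of stamp3 in the frame of cup between 0 and 0.073 m and z of stamp4 in the frame of cup between 0 and 0.073 m and z of burnisher in the frame of tool_rest between 0.042 and 0.056 m and y of burnisher in the frame of tool_rest between -0.012 and 0.012 m and x of burnisher in the frame of tool_rest between -0.018 and 0.018 m and angle between the x axis of burnisher and the x axis of tool_rest, either way round below 0.17 rad and angle between cup's own z axis and vertical below 0.2 rad); the robot touches nothing.
It fails at once if one of the other tools or the offcut is moved more than 6 cm (distance of any of baren, square, offcut, ink_jar, whetstone, chisel from where it was at the start of the episode above 0.06 m).
Of stamp1, stamp2, stamp3, stamp4 only 2 to 4 are there at a start; the rules pass over those that are not, and their reading is None.
At some moment in a run one of stamp1, stamp2, stamp3, stamp4, burnisher, cup may be knocked a few centimetres aside while the robot is not near it.
Once in a run the grip may slacken for a moment while it holds something.
It also fails if it takes over 210 s, if anything falls off the work surface, if the arm or the gripper's body presses on something with over 40 N, if the wrist force passes 120 N, or if a joint passes its speed limit or range.

## Robot

A 6-joint arm with a two-finger parallel gripper is mounted at the origin on the work surface. World frame = base frame: x ahead of the robot, y to its left, z up, the work surface at z = 0. Lengths are in m, angles in rad, forces in N, time in s.
With the tool pointing down it reaches from about 0.35 to 0.775 m from the base axis. Payload 5.5 kg.
Tool frame: the origin (TCP) lies at the very end of the fingers, on their centre line; the grasp point (between the pads) lies 19 mm behind it; z points along the fingers, y is the direction in which the jaws open and shut (so a half turn about z gives the same grasp; the last joint's range is limited). The gripper opens to 85 mm and grips with 20 to 120 N. Pads are 22 mm wide; open, the fingers measure 114 mm over their backs; the gripper's body (76 mm by 85 mm) begins 54 mm behind the grasp point. The pads swing forward as they close: fully open they stand 13 mm farther back than shut.
Start: joints at [0.964, 0.313, 0.046, 1.304, 0, 1.431], TCP at [0.259, 0.514, 0.231] pointing down, gripper open.
Joint ranges: [-2.76, 2.76], [-0.86, 1.69], [-1.03, 1.26], [-2.2, 2.34], [-1.47, 1.5], [-3.14, 3.14]. Speed limits (rad/s): [2.57, 2.57, 3.14, 3.14, 3.14, 3.14].

## Interface

Orientations are given as a unit quaternion [w, x, y, z].
In Python, from workcell import get_state, vision, workorder, silhouettes, tip_of gives the robot as it stands.
- The arm moves only by the shell command python3 -m inch 'ROWS' [FORCE]. ROWS is JSON, a list of rows, each a list of 7 numbers: the shift along the tool's x, y, z in cm, then the turn, a rotation vector about the tool's x, y, z in degrees, then the finger opening in cm, from 0 to 8.54. In form: [[dx, dy, dz, rx, ry, rz, hand], ...]. A call has 1 to 5 rows; each row shifts and turns the commanded pose from where the row before left it, along the tool's axes as they then stand; what a row does not reach is not made up. A row lasts 1/10 s, in which the tool goes at most 50 mm and 8.59 degrees, less where a joint would pass 70% of its speed; a pose out of reach is approached as far as the arm can. A call with a gripper value outside its range is refused whole. The fingers move at their own pace and stop on an object; FORCE is the grip in N (left out, the last holds). Time passes only in rows, so rows that do not move let the fingers close. It gives the time, the measured TCP pose, the force and the opening at its end, in the units of the state.
- get_state(): the state, without advancing time (a new reading comes with each control period).
- vision.read_camera(name): name is "scene" or "top" or "wrist"; returns a dict with "pixels" (400x640x3 uint8, red, green, blue), "depth" (400x640 float32, m along the optical axis (not along the pixel's ray), 0 where there is no reading), "mtx" (3x3 intrinsics, pixels), "T" (4x4, takes a point from camera to world coordinates); the wrist camera has in their place "tool_from_camera" (4x4, takes a point from camera to tool coordinates, whose origin is the TCP and whose axes are the flange's). Camera axes: x right, y up, looking along -z (the intrinsics and any distortion apply to the point x, -y, -z); pixel columns grow to the right and rows downward; lengths in m; the calibration is good to about 2 mm. A picture is of the moment at which its call begins: read the wrist's pose just before it.
- workorder.hand_in(): hands the job in, once; it reports no verdict.
Trained networks look in a picture, given as the dict that the camera call returned (one of the last four; its "shot" number tells which), for a name from the list of things; names that differ only in an ending like _2 or _b are one class to them, and where a whole thing is asked for, a point or a joint stands for the part that bears it (a point fixed in the world has none). Each returns a list of dicts, best first, with "confidence" (0 to 1); they miss things now and then, are a little off and sometimes report something else, mostly with a low value. They report only what shows in the picture. A call takes as long as a camera call. They do not tell look-alikes from the thing itself.
- silhouettes(picture, label): "mask" (400x640 bool, what is visible of it) and "location" ([column, row] in pixels, amid what is visible of it).
- tip_of(picture, label): "location" ([column, row] in pixels: a listed point, or the origin of a listed thing).
The state is a dict: "clock": time; "joint_pos": joint angles; "qvel": joint speeds; "tau": joint torques, N m; "tcp_pos": TCP position; "orientation": TCP orientation; "wrist_force": force on the tool from outside, world axes, zero at the start; "ft_torque": the same for the moment, N m; "finger_gap": finger opening in m.
Only numpy, scipy, OpenCV 4.12 (cv2) and the standard library are available. Lean on these libraries where they do the work, as an engineer would, in place of code of your own. Each camera call takes 0.05 s, during which the arm holds its last target.

## Working session

There is one attempt and no reset: what is moved stays moved. The work goes in short steps, Python scripts to look and compute and a shell command to move; the robot and the scene stay as the last step left them, time stands still between calls to the robot, and variables do not carry over. Pictures are saved under pics/ and viewed, and the job is handed in when it is done.

```bash
ls -la; mkdir -p pics; python3 - <<'E'
from workcell import get_state, vision
import cv2,numpy as np
print(get_state())
for n in ["scene","top","wrist"]:
    p=vision.read_camera(n); cv2.imwrite(f"pics/a_{n}.png",p["pixels"][:,:,::-1])
    print(n,p["mtx"],p.get("T",p.get("tool_from_camera")),[k for k in p])
E
```

```text
total 12
drwxr-xr-x  3 agent agent 4096 Dec  6 22:09 .
drwxr-xr-x 23 root  root  4096 Dec  6 22:09 ..
drwxr-xr-x  2 agent agent 4096 Dec  6 22:09 pics
{'clock': 0.0, 'joint_pos': array([ 9.64436810e-01,  3.13981521e-01,  4.50153446e-02,  1.30361329e+00,
       -4.81189064e-05,  1.43117841e+00]), 'qvel': array([-0.0011391 ,  0.00076285, -0.00027722, -0.00088528, -0.0004459 ,
        0.00017936]), 'tau': array([-1.01172693e-03, -4.80628252e+01,  2.98533618e+01,  1.93017366e-02,
       -2.93199846e-04, -9.49355922e-06]), 'tcp_pos': array([0.25848036, 0.51306635, 0.23043449]), 'orientation': array([-3.02483431e-04,  2.31258145e-01,  9.72892016e-01, -8.39035717e-04]), 'wrist_force': array([ 1.18269211, -0.95749138,  0.39265664]), 'ft_torque': array([-0.00745733, -0.00559883,  0.04685694]), 'finger_gap': 0.08547801038908769}
scene [[469.2887615    0.         317.47877184]
 [  0.         469.2887615  207.79562354]
 [  0.           0.           1.        ]] [[-0.83105618 -0.4501136   0.32671606  0.97425   ]
 [ 0.55613582 -0.68057955  0.47699521  0.66235919]
 [ 0.00765424  0.57810832  0.81592
[... 241 characters left out ...]
[ 0.00647001  0.97947623 -0.20145586  0.24784846]
 [-0.99997348  0.00701114  0.00197266 -0.00724751]
 [ 0.00334461  0.20143775  0.97949561  1.3644449 ]
 [ 0.          0.          0.          1.        ]] ['pixels', 'depth', 'mtx', 'T', 'shot']
wrist [[303.03717797   0.         316.67364209]
 [  0.         303.03717797 196.01687861]
 [  0.           0.           1.        ]] [[-2.63626679e-04  9.53248808e-01  3.02186432e-01  7.60467899e-02]
 [ 9.99999055e-01 -1.56533926e-04  1.36618380e-03  1.40640230e-04]
 [ 1.34961551e-03  3.02186507e-01 -9.53247866e-01 -1.42854223e-01]
 [ 0.00000000e+00  0.00000000e+00  0.00000000e+00  1.00000000e+00]] ['pixels', 'depth', 'mtx', 'tool_from_camera', 'shot']
```

View pics/a_top.png

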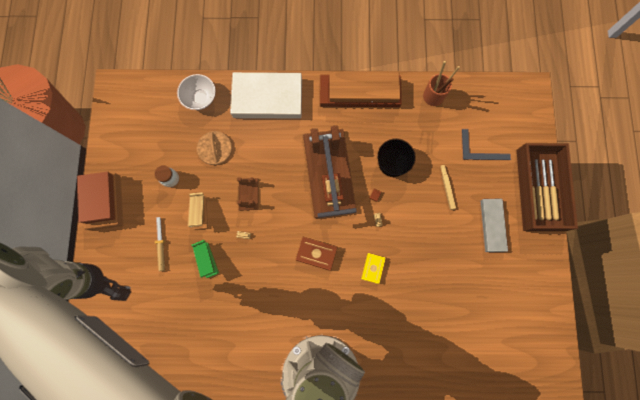

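View pics/a_scene.png

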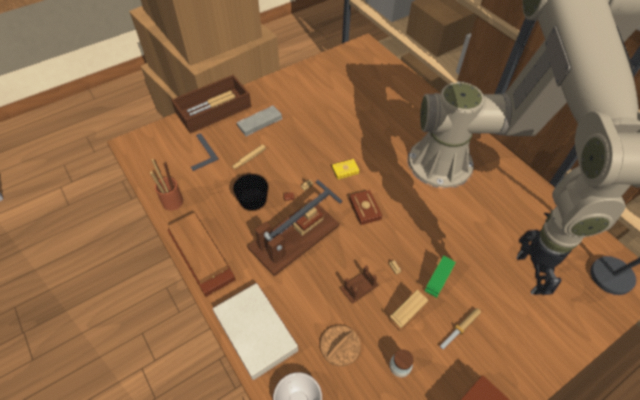

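View pics/a_wrist.png

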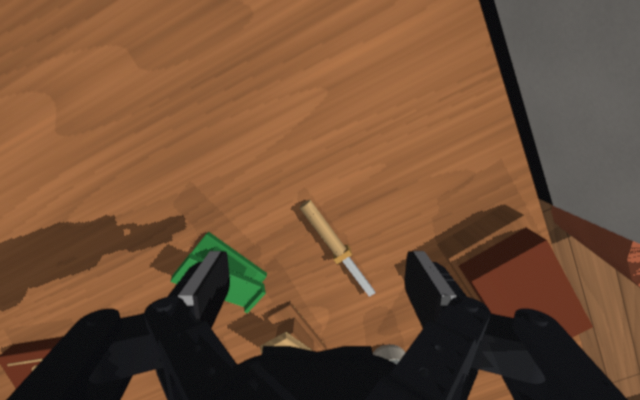

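```bash
cat > h.py <<'E'
import numpy as np, cv2
from scipy.spatial.transform import Rotation as R
from workcell import get_state, vision, workorder, silhouettes, tip_of
def Tt(s=None):
    s=s or get_state(); q=s["orientation"]; T=np.eye(4); T[:3,:3]=R.from_quat([q[1],q[2],q[3],q[0]]).as_matrix(); T[:3,3]=s["tcp_pos"]; return T
def shot(n):
    s=get_state(); p=vision.read_camera(n)
    if n=="wrist": p["T"]=Tt(s)@p["tool_from_camera"]
    return p
def cloud(p):
    d=p["depth"]; K=p["mtx"]; v,u=np.mgrid[:400,:640]
    X=np.stack([(u-K[0,2])/K[0,0]*d,-(v-K[1,2])/K[1,1]*d,-d],-1)
    W=X@p["T"][:3,:3].T+p["T"][:3,3]; W[d==0]=np.nan; return W
def ray(p,uv,z):
    K=p["mtx"]; r=p["T"][:3,:3]@np.array([(uv[0]-K[0,2])/K[0,0],-(uv[1]-K[1,2])/K[1,1],-1]); o=p["T"][:3,3]
    return o+r*(z-o[2])/r[2]
def proj(p,X):
    c=np.linalg.inv(p["T"])@np.append(X,1); K=p["mtx"]
    return np.array([K[0,0]*c[0]/-c[2]+K[0,2], K[1,1]*-c[1]/-c[2]+K[1,2]])
def save(p,name,marks=(),crop=None,scale=1):
    im=np.ascontiguousarray(p["pixels"][:,:,::-1])
    for m in marks: cv2.circle(im,tuple(int(round(x)) for x in m),2,(0,255,0),-1)
    if crop: im=im[crop[1]:crop[3],crop[0]:crop[2]]
    if scale!=1: im=cv2.resize(im,None,fx=scale,fy=scale,interpolation=cv2.INTER_CUBIC)
    cv2.imwrite("pics/"+name,im)
def need(target_pos,target_R,s=None):
    """shift in tool cm and rotvec deg from current measured pose"""
    T=Tt(s); d=T[:3,:3].T@(np.asarray(target_pos)-T[:3,3])*100
    r=R.from_matrix(T[:3,:3].T@target_R).as_rotvec(degrees=True); return d.round(2),r.round(2)
def down(yaw):
    """tool z down, tool x at world angle yaw"""
    c,s=np.cos(yaw),np.sin(yaw); return np.array([[c,s,0],[s,-c,0],[0,0,-1.]])
E
python3 - <<'E'
from h import *
np.set_printoptions(precision=3,suppress=True)
labels="press lever block dry_rest rest_top tool_rest burnisher cup stamp1 baren square offcut ink_jar whetstone chisel".split()
for n in ["top","scene"]:
    p=shot(n); W=cloud(p)
    for l in labels:
        for r in silhouettes(p,l)[:5]:
            if r["confidence"]<0.25: continue
            m=r["mask"]; P=W[m]; P=P[~np.isnan(P[:,0])]
            c=P.mean(0); xy=P[:,:2]; (cx,cy),(w,h),a=cv2.minAreaRect(xy.astype(np.float32))
            print(n,l,round(r["confidence"],2),np.array(r["location"]).round(),m.sum(),"med",np.median(P,0),"z95",np.percentile(P[:,2],95),"rect",np.array([cx,cy,w,h]),round(a,1))
    for l in ["lever_hinge","lever_grip","block","dry_rest","rest_top","tool_rest","burnisher","cup","cup_rim","press","stamp1"]:
        for r in tip_of(p,l)[:4]:
            if r["confidence"]>0.25: print("  tip",l,round(r["confidence"],2),np.array(r["location"]).round(1))
E
```

```text
top press 0.6 [332. 168.] 3344 med [ 0.6   -0.021  0.023] z95 0.12138829141819997 rect [ 0.589 -0.023  0.287  0.13 ] 8.6
top lever 0.9 [331. 189.] 639 med [ 0.524 -0.029  0.115] z95 0.12319965465037054 rect [ 0.551 -0.005  0.241  0.105] 21.5
top block 0.92 [372. 269.] 505 med [ 0.303 -0.154  0.021] z95 0.025486280029871765 rect [ 0.304 -0.154  0.054  0.079] 75.5
top block 0.79 [318. 252.] 916 med [0.345 0.013 0.028] z95 0.03277622079138918 rect [0.346 0.015 0.111 0.074] 73.0
top block 0.64 [330. 195.] 226 med [ 0.523 -0.024  0.066] z95 0.07068120389049337 rect [ 0.538 -0.032  0.083  0.058] 10.7
top block 0.36 [167. 176.] 388 med [0.572 0.465 0.067] z95 0.07435760806036551 rect [0.587 0.473 0.077 0.054] 10.1
top dry_rest 0.88 [196. 212.] 613 med [0.465 0.368 0.049] z95 0.07062908168499704 rect [0.471 0.374 0.104 0.047] 3.3
top dry_rest 0.7 [205. 258.] 609 med [0.327 0.338 0.051] z95 0.0714980515464819 rect [0.332 0.348 0.116 0.05 ] 26.7
top rest_top 0.83 [196. 210.] 491 med [0.471 0.372 0.055] z95 0.07099406895060673 rect [0.471 0.383 0.105 0.061] 6.3
top rest_top 0.77 [203. 257.] 515
[... 5055 characters left out ...]
1546682276 rect [0.369 0.488 0.161 0.022] 10.2
  tip lever_hinge 0.8 [267.5 240.5]
  tip lever_grip 0.73 [338.3 198.6]
  tip block 0.7 [349.2 169. ]
  tip block 0.63 [309.5 215.8]
  tip block 0.55 [363.  202.9]
  tip dry_rest 0.82 [404.7 316.6]
  tip dry_rest 0.66 [437.3 284.2]
  tip dry_rest 0.6 [248.  155.1]
  tip rest_top 0.88 [439.5 271.6]
  tip rest_top 0.82 [407.3 307.1]
  tip tool_rest 0.83 [358.4 288.6]
  tip burnisher 0.74 [250.6 155.9]
  tip cup 0.73 [337.9 348.3]
  tip cup 0.57 [252.1 197.8]
  tip cup_rim 0.65 [253.  185.3]
  tip cup_rim 0.36 [337.5 199.1]
  tip press 0.59 [307.6 227.2]
  tip stamp1 0.58 [307.6 226.5]
  tip stamp1 0.43 [396.3 264.6]
  tip stamp1 0.38 [306.  184.3]
```

```bash
python3 - <<'E'
from h import *
np.set_printoptions(precision=4,suppress=True)
p=shot("top"); save(p,"b_top1.png",crop=(150,100,350,280),scale=4); save(p,"b_top2.png",crop=(290,110,490,290),scale=4)
W=cloud(p)
for (u,v) in [(280,300),(420,230),(280,160),(440,270),(200,300)]: print("table",W[v,u])
q=shot("scene"); save(q,"b_sc1.png",crop=(200,140,440,320),scale=3.3)
E
```

```text
table [ 0.2087  0.1219 -0.0005]
table [ 0.4198 -0.3006  0.0037]
table [ 0.6401  0.1336 -0.0019]
table [ 0.2995 -0.3557  0.0059]
table [ 0.2072  0.3593 -0.0012]
```

View pics/b_top1.png

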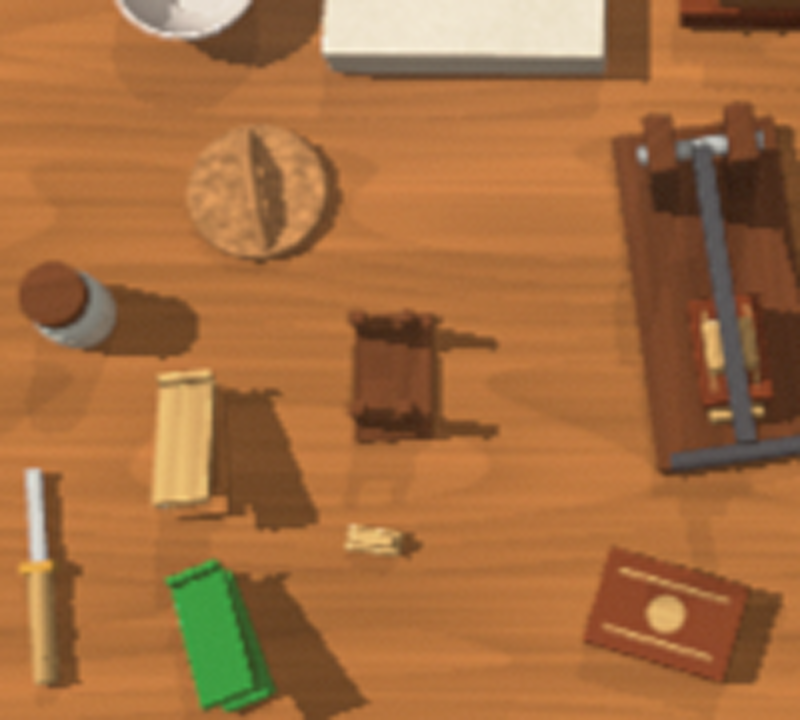

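View pics/b_top2.png

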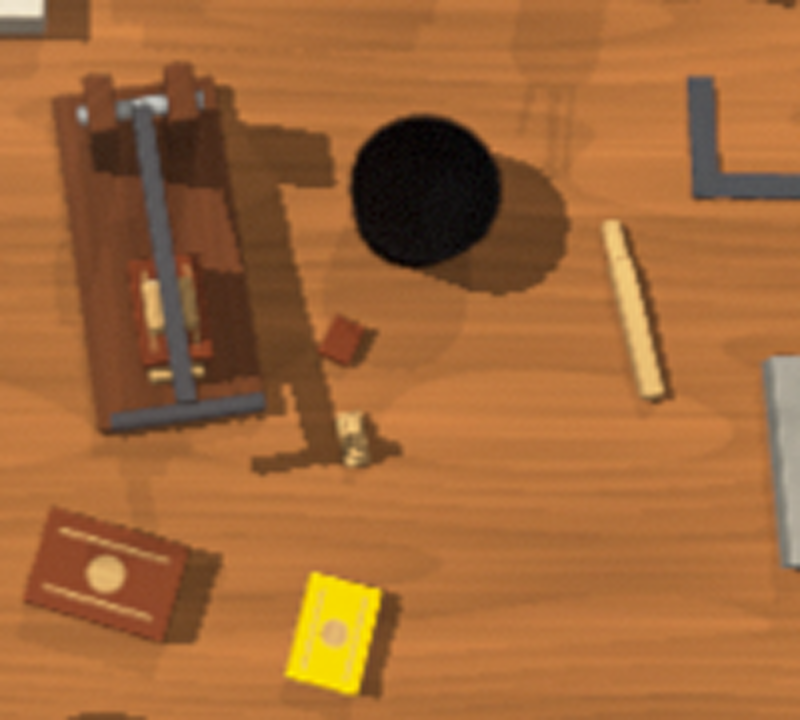

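View pics/b_sc1.png

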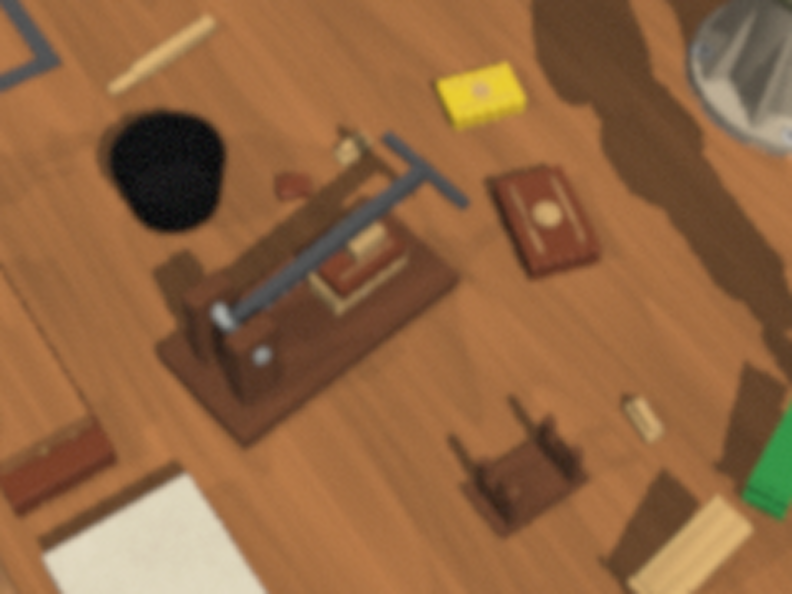

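```bash
python3 - <<'E'
from h import *
np.set_printoptions(precision=4,suppress=True)
lab={"lever":1,"tool_rest":1,"dry_rest":1,"rest_top":1}
for n in ["top","scene"]:
    p=shot(n); W=cloud(p); im=p["pixels"].astype(int)
    # table plane
    P=W[(np.abs(W[...,2])<.012)]; 
    P=P[(P[:,0]>.25)&(P[:,0]<.75)&(abs(P[:,1])<.55)]
    A=np.c_[P[:,:2],np.ones(len(P))]; k=np.ones(len(P),bool)
    for _ in range(5):
        c=np.linalg.lstsq(A[k],P[k,2],rcond=None)[0]; k=abs(A@c-P[:,2])<.003
    print(n,"table",c, k.mean())
    Z=W[...,2]-(W[...,:2]@c[:2]+c[2])
    # lever points above 0.09 & in press region, excluding posts
    m=(Z>.085)&(W[...,0]>.38)&(W[...,0]<.66)&(abs(W[...,1]+.02)<.12)&(Z<.16)
    Q=np.c_[W[m][:,:2],Z[m]]
    for lo in np.arange(.40,.66,.02):
        s=Q[(Q[:,0]>lo)&(Q[:,0]<lo+.02)]
        if len(s): print(round(lo,2),len(s),np.median(s,0),s[:,1].min(),s[:,1].max(), np.percentile(s[:,2],[10,90]))
    for l in ["rest_top","tool_rest","burnisher"]:
        for r in silhouettes(p,l)[:3]:
            if r["confidence"]<.5: continue
            mm=cv2.erode(r["mask"].astype(np.uint8),np.ones((3,3)))>0
            q=W[mm]; z=Z[mm]
            A=np.c_[q[:,:2],np.ones(len(q))]; k=np.ones(len(q),bool)
            for _ in range(6):
                cc=np.linalg.lstsq(A[k],z[k],rcond=None)[0]; k=abs(A@cc-z)<.004
            print(l,q.mean(0),"plane grad",cc[:2],"tilt",np.degrees(np.arctan(np.hypot(*cc[:2]))),"up-yaw",np.degrees(np.arctan2(cc[1],cc[0])),k.mean())
E
```

```text
top table [ 0.0005 -0.0002  0.0009] 0.6808941788784368
0.44 154 [ 0.4517 -0.0323  0.1185] -0.09714927721019276 0.009987286605208062 [0.1145 0.1221]
0.46 68 [ 0.4635 -0.0463  0.1191] -0.09715095288880779 -0.03491304752774216 [0.1169 0.1231]
0.48 36 [ 0.4889 -0.0378  0.1179] -0.04645622534342309 -0.029457039787594085 [0.1151 0.1201]
0.5 43 [ 0.5125 -0.0321  0.1159] -0.040650650871794966 -0.017997481864480875 [0.0994 0.12  ]
0.52 84 [ 0.5299 -0.032   0.1   ] -0.05004889509413896 -0.015017957475540532 [0.0937 0.1173]
0.54 74 [ 0.5486 -0.0278  0.1011] -0.047002447158594675 -0.012034544698598791 [0.0941 0.1155]
0.56 33 [ 0.5694 -0.0262  0.113 ] -0.032029908661689865 -0.0175553840028295 [0.1113 0.1164]
0.58 33 [ 0.5899 -0.0233  0.1098] -0.02914303176887232 -0.014608640085880614 [0.1071 0.1135]
0.6 32 [ 0.6099 -0.0203  0.1089] -0.026197377032630725 -0.011561317557658234 [0.1053 0.1119]
0.62 35 [ 0.6309 -0.0173  0.1082] -0.023214164814552986 -0.008513524721952779 [0.1043 0.111 ]
0.64 47 [ 0.6554 -0.0085  0.1058] -0.02023931121924239 0.02725838748956668 [0.0951 0.111 ]
 ** On entry to DLASCL parameter number  4 had an illegal value
 ** On entry to DLASCL parameter number  4 had an illegal valueTraceback (most recent call last):
  File "<stdin>", line 27, in <module>
    x, resids, rank, s = _umath_linalg.lstsq(a, b, rcond,
                         ~~~~~~~~~~~~~~~~~~~^^^^^^^^^^^^^
                                             signature=signature)
                                             ^^^^^^^^^^^^^^^^^^^^
    raise LinAlgError("SVD did not converge in Linear Least Squares")
numpy.linalg.LinAlgError: SVD did not converge in Linear Least Squares
```

```bash
python3 - <<'E'
from h import *
np.set_printoptions(precision=4,suppress=True)
for n in ["top","scene"]:
    p=shot(n)
    for l,z in [("lever_hinge",.095),("lever_grip",.109),("cup_rim",.07),("rest_top",.055),("tool_rest",0.0),("press",0.02)]:
        for r in tip_of(p,l)[:2]:
            if r["confidence"]>.3: print(n,l,round(r["confidence"],2),ray(p,r["location"],z))
print(need([.45,-.008,.23],down(np.radians(98.2))))
E
```

```text
top lever_hinge 0.7 [ 0.6344 -0.2188  0.095 ]
top lever_hinge 0.61 [ 0.6812 -0.0145  0.095 ]
top lever_grip 0.62 [ 0.4477 -0.0061  0.109 ]
top cup_rim 0.57 [ 0.6309 -0.2341  0.07  ]
top rest_top 0.85 [0.3251 0.3515 0.055 ]
top rest_top 0.62 [0.465  0.3703 0.055 ]
top tool_rest 0.58 [0.5301 0.2297 0.    ]
top press 0.72 [ 0.5366 -0.0343  0.02  ]
scene lever_hinge 0.77 [ 0.6811 -0.009   0.095 ]
scene lever_grip 0.73 [ 0.4431 -0.0082  0.109 ]
scene lever_grip 0.5 [ 0.6894 -0.0069  0.109 ]
scene cup_rim 0.94 [ 0.6247 -0.2193  0.07  ]
scene rest_top 0.96 [0.4672 0.3717 0.055 ]
scene rest_top 0.76 [0.3267 0.3321 0.055 ]
scene tool_rest 0.86 [0.5308 0.2258 0.    ]
scene press 0.67 [ 0.541  -0.0143  0.02  ]
(array([-40.54, -37.97,   0.13]), array([ 0.01, -0.  , 55.06]))
```

```bash
python3 -m inch '[[-3.4,-3.2,0,0,0,0,8.5],[-3.4,-3.2,0,0,0,0,8.5],[-3.4,-3.2,0,0,0,0,8.5],[-3.4,-3.2,0,0,0,0,8.5],[-3.4,-3.2,0,0,0,0,8.5]]' 40
python3 -m inch '[[-3.4,-3.2,0,0,0,0,8.5],[-3.4,-3.2,0,0,0,0,8.5],[-3.4,-3.2,0,0,0,0,8.5],[-3.4,-3.2,0,0,0,0,8.5],[-3.4,-3.2,0,0,0,0,8.5]]'
python3 -m inch '[[-3.4,-3.2,0,0,0,0,8.5],[-3.2,-2.8,0,0,0,0,8.5],[0,0,0,0,0,8,8.5],[0,0,0,0,0,8,8.5],[0,0,0,0,0,8,8.5]]'
python3 -m inch '[[0,0,0,0,0,8,8.5],[0,0,0,0,0,8,8.5],[0,0,0,0,0,8,8.5],[0,0,0,0,0,7,8.5],[0,0,0,0,0,0,8.5]]'
python3 - <<'E'
from h import *
np.set_printoptions(precision=4,suppress=True)
s=get_state(); print(s["clock"],need([.45,-.008,.23],down(np.radians(98.2)),s), s["joint_pos"])
p=shot("wrist"); save(p,"c_w.png")
W=cloud(p)
for l in ["lever_grip"]:
    for r in tip_of(p,l)[:2]: print(l,r["confidence"],r["location"],ray(p,r["location"],.109))
for r in silhouettes(p,"lever")[:2]:
    print(r["confidence"],r["location"],r["mask"].sum())
E
```

```text
clock: 4.25
tcp_pos: [0.3388, 0.2925, 0.2315]
orientation: [0.0, 0.231, 0.973, 0.0]
wrist_force: [0.8, 0.1, -0.2]
finger_gap: 0.0846
clock: 4.75
tcp_pos: [0.4188, 0.0729, 0.2317]
orientation: [0.001, 0.231, 0.973, 0.0]
wrist_force: [1.4, 0.6, 0.2]
finger_gap: 0.0848
clock: 5.25
tcp_pos: [0.4504, -0.0093, 0.2313]
orientation: [-0.0, 0.432, 0.902, 0.0]
wrist_force: [-0.8, -0.9, -0.1]
finger_gap: 0.0848
clock: 5.75
tcp_pos: [0.4504, -0.0086, 0.2314]
orientation: [0.0, 0.655, 0.756, 0.0]
wrist_force: [0.2, 0.0, 0.0]
finger_gap: 0.0848
5.75 (array([ 0.06, -0.03,  0.14]), array([0.02, 0.  , 0.04])) [-0.1976  0.0721 -0.2533  1.2451  0.0001  1.2294]
lever_grip 0.83 [317.1, 185.6] [ 0.4513 -0.0062  0.109 ]
lever_grip 0.21 [550.9, 216.3] [ 0.6729 -0.0044  0.109 ]
```

View pics/c_w.png

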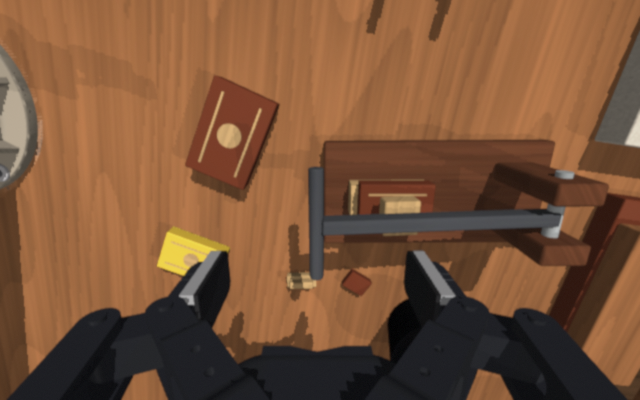

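```bash
python3 - <<'E'
from h import *
np.set_printoptions(precision=4,suppress=True)
p=shot("wrist"); W=cloud(p)
for v in [172,180,190,200,210,240,260,275]:
    print(v,W[v,310:324][[3,6,9]].round(4).tolist())
P=W[170:278,312:322].reshape(-1,3); P=P[P[:,2]>.09]; print(len(P),P.min(0),P.max(0),P.mean(0))
print(np.polyfit(P[:,1],P[:,0],1))
E
```

```text
172 [[0.4456, 0.0084, 0.1199], [0.4481, 0.0092, 0.1219], [0.4507, 0.0089, 0.1188]]
180 [[0.4466, 0.0014, 0.1201], [0.4491, 0.0021, 0.1212], [0.4518, 0.0018, 0.1187]]
190 [[0.4479, -0.0076, 0.1197], [0.4504, -0.0068, 0.1211], [0.4531, -0.0067, 0.1201]]
200 [[0.4491, -0.0163, 0.1211], [0.4517, -0.0158, 0.1214], [0.4545, -0.0162, 0.119]]
210 [[0.4505, -0.0262, 0.1194], [0.4531, -0.0252, 0.1209], [0.4559, -0.0254, 0.1195]]
240 [[0.4547, -0.0552, 0.1199], [0.4574, -0.0545, 0.1204], [0.4602, -0.0544, 0.1198]]
260 [[0.4576, -0.0755, 0.1203], [0.4604, -0.0748, 0.1208], [0.4633, -0.0752, 0.1193]]
275 [[0.46, -0.0916, 0.1201], [0.4628, -0.0912, 0.1201], [0.4656, -0.0904, 0.1207]]
1077 [ 0.4445 -0.0943  0.1164] [0.4681 0.0108 0.122 ] [ 0.4557 -0.0395  0.1198]
[-0.1467  0.4499]
```

```bash
python3 -m inch '[[0,0,4.5,0,0,0,8.5],[0,0,4.5,0,0,0,8.5],[0,0,4.6,0,0,0,8.5],[0,0,0,0,0,0,3.5],[0,0,0,0,0,0,0]]' 40
python3 -m inch '[[0,0,0,0,0,0,0],[0,0,0,0,0,0,0],[0,0,0,0,0,0,0],[0,0,0,0,0,0,0]]'
python3 - <<'E'
from h import *
np.set_printoptions(precision=4,suppress=True)
yaw=np.radians(8.3); ex=np.array([np.cos(yaw),np.sin(yaw),0])
T=Tt(); g=T[:3,3]+T[:3,2]*.019; 
# arc plan: from g angle a0
H=g-0; a0=.08
hinge=g+.235*(np.cos(a0)*ex-np.array([0,0,np.sin(a0)])); print("hinge",hinge)
prev=a0
for a in np.linspace(a0,1.4,13)[1:]:
    d=.235*((np.cos(prev)-np.cos(a))*ex+np.array([0,0,np.sin(a)-np.sin(prev)])); print(round(a,2),(T[:3,:3].T@d*100).round(2)); prev=a
E
```

```text
clock: 6.45
tcp_pos: [0.4499, -0.0084, 0.0956]
orientation: [-0.001, 0.654, 0.756, -0.0]
wrist_force: [0.8, -0.8, 0.1]
finger_gap: 0.0584
clock: 6.85
tcp_pos: [0.4495, -0.0092, 0.0963]
orientation: [0.0, 0.654, 0.756, -0.001]
wrist_force: [-3.7, -2.8, 2.4]
finger_gap: 0.013
hinge [0.6813 0.0245 0.0585]
0.19 [-0.    0.34 -2.56]
0.3 [-0.    0.62 -2.51]
0.41 [-0.    0.89 -2.42]
0.52 [-0.    1.16 -2.31]
0.63 [-0.    1.4  -2.17]
0.74 [-0.    1.63 -2.  ]
0.85 [-0.    1.84 -1.81]
0.96 [-0.    2.03 -1.6 ]
1.07 [-0.    2.19 -1.37]
1.18 [-0.    2.33 -1.12]
1.29 [ 0.    2.44 -0.85]
1.4 [ 0.    2.52 -0.58]
```

```bash
python3 -m inch '[[0,0.15,-1.3,0,0,0,0],[0,0.2,-1.3,0,0,0,0],[0,0.3,-1.25,0,0,0,0],[0,0.35,-1.25,0,0,0,0],[0,0.4,-1.2,0,0,0,0]]'
python3 -m inch '[[0,0.5,-1.2,0,0,0,0],[0,0.55,-1.2,0,0,0,0],[0,0.6,-1.15,0,0,0,0],[0,0.7,-1.1,0,0,0,0],[0,0.7,-1.1,0,0,0,0]]'
```

```text
clock: 7.35
tcp_pos: [0.4615, -0.0074, 0.158]
orientation: [-0.001, 0.655, 0.756, -0.003]
wrist_force: [-4.8, -5.1, -5.2]
finger_gap: 0.0126
clock: 7.85
tcp_pos: [0.4891, -0.0033, 0.2152]
orientation: [-0.003, 0.655, 0.756, -0.005]
wrist_force: [-12.0, -5.5, 0.2]
finger_gap: 0.0121
```

```bash
python3 -m inch '[[0,0.7,-1.1,0,0,0,0],[0,0.75,-1.05,0,0,0,0],[0,0.8,-1.0,0,0,0,0],[0,0.85,-0.95,0,0,0,0],[0,0.9,-0.9,0,0,0,0]]'
python3 -m inch '[[0,0.95,-0.85,0,0,0,0],[0,1.0,-0.8,0,0,0,0],[0,1.05,-0.75,0,0,0,0],[0,1.05,-0.65,0,0,0,0],[0,1.1,-0.6,0,0,0,0]]'
```

```text
clock: 8.35
tcp_pos: [0.5321, 0.0032, 0.2654]
orientation: [-0.001, 0.654, 0.756, -0.002]
wrist_force: [-0.8, -1.8, -9.9]
finger_gap: 0.0124
clock: 8.85
tcp_pos: [0.5836, 0.0109, 0.3002]
orientation: [-0.002, 0.654, 0.756, -0.002]
wrist_force: [0.4, -1.9, -14.3]
finger_gap: 0.012
```

```bash
python3 -m inch '[[0,1.1,-0.55,0,0,0,0],[0,1.15,-0.5,0,0,0,0],[0,1.2,-0.4,0,0,0,0],[0,0,0,0,0,0,0],[0,0,0,0,0,0,0]]'
python3 - <<'E'
from h import *
p=shot("scene"); save(p,"d_sc.png",crop=(180,80,440,290),scale=3)
E
```

```text
clock: 9.35
tcp_pos: [0.619, 0.0161, 0.3145]
orientation: [-0.001, 0.654, 0.756, -0.001]
wrist_force: [4.0, 0.5, -18.9]
finger_gap: 0.0124
```

View pics/d_sc.png

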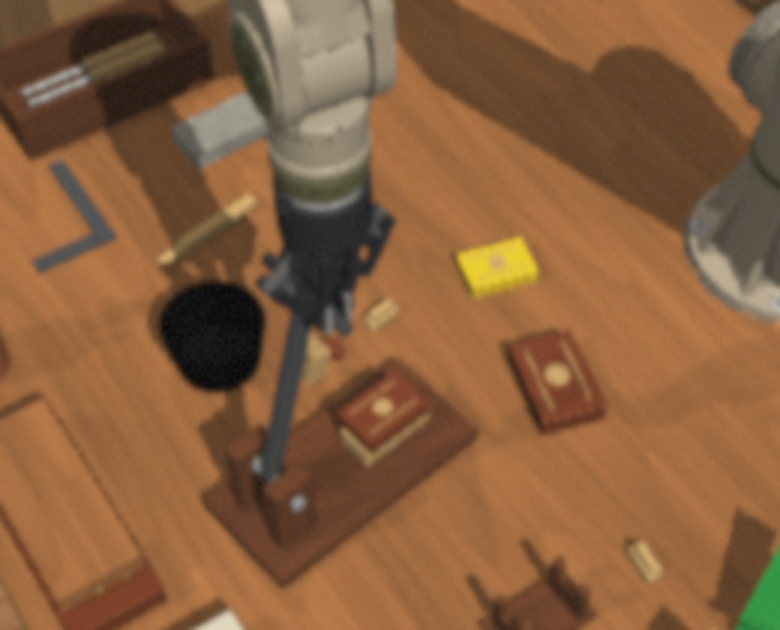

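```bash
python3 -m inch '[[0,0.8,0.15,0,0,0,0],[0,0.8,0.25,0,0,0,0],[0,0.4,0.15,0,0,0,0],[0,0,0,0,0,0,0],[0,0,0,0,0,0,0]]'
```

```text
clock: 9.9
tcp_pos: [0.6391, 0.0192, 0.3186]
orientation: [0.004, 0.654, 0.756, 0.003]
wrist_force: [-6.0, 1.5, 12.7]
finger_gap: 0.0123
```

```bash
python3 -m inch '[[0,0,0,0,0,0,4],[0,0,0,0,0,0,4],[0,0,-2.5,0,0,0,4],[0,0,-2.5,0,0,0,4],[0,0,-2.5,0,0,0,4]]'
python3 - <<'E'
from h import *
np.set_printoptions(precision=4,suppress=True)
for n in ["scene","top"]:
    p=shot(n); W=cloud(p); save(p,f"e_{n}.png",crop=(220,80,420,270),scale=3)
    for r in silhouettes(p,"block")[:4]:
        P=W[r["mask"]]; P=P[P[:,2]>.05]
        if r["confidence"]>.3 and len(P)>100: print(n,r["confidence"],r["location"],len(P),P.mean(0),cv2.minAreaRect(P[:,:2].astype(np.float32)))
E
```

```text
clock: 10.4
tcp_pos: [0.6389, 0.0187, 0.3882]
orientation: [0.001, 0.654, 0.756, 0.001]
wrist_force: [1.6, -0.1, 0.3]
finger_gap: 0.0402
scene 0.61 [309.9, 214.2] 449 [ 0.5398 -0.0268  0.0651] ((0.5377728343009949, -0.03017473965883255), (0.08182670176029205, 0.058640506118535995), 8.09768295288086)
top 0.67 [335.2, 189.5] 261 [ 0.5365 -0.0442  0.066 ] ((0.5407888889312744, -0.04096639156341553), (0.07989183813333511, 0.03519256412982941), 7.717766284942627)
```

View pics/e_top.png

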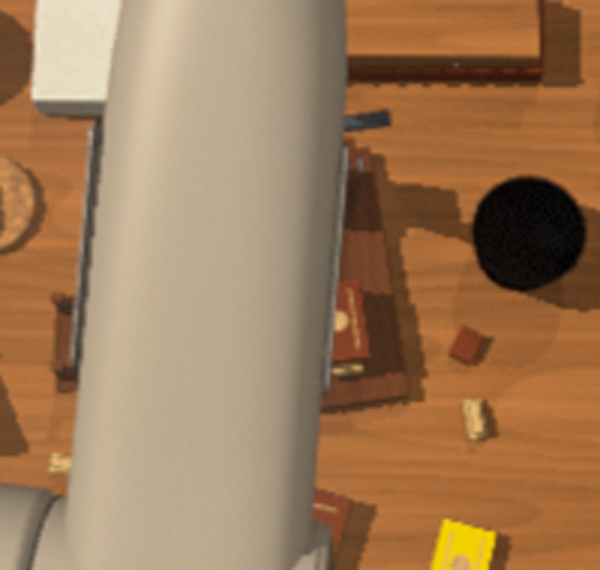

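View pics/e_scene.png

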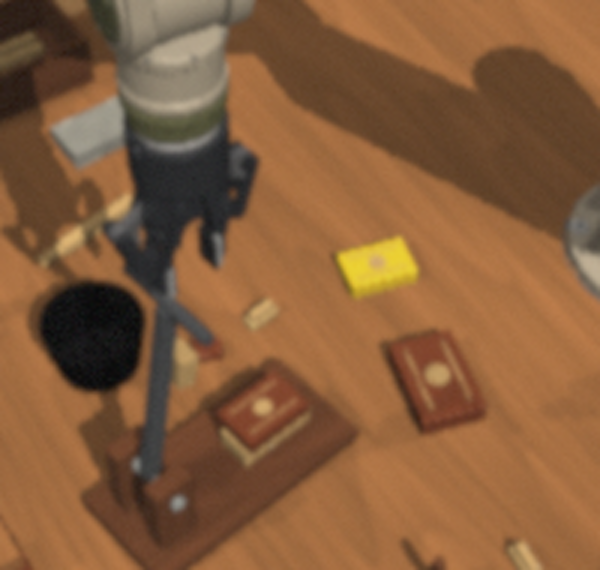

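```bash
python3 -m inch '[[-1.1,-3.6,0,0,0,0,8.5],[-1.1,-3.6,0,0,0,0,8.5],[-1.2,-3.6,0,0,0,-6,8.5],[0,0,0,0,0,-8.4,8.5],[0,0,0,0,0,-8.4,8.5]]'
python3 -m inch '[[0,0,0,0,0,-8.4,8.5],[0,0,0,0,0,-8.4,8.5],[0,0,0,0,0,-8.4,8.5],[0,0,0,0,0,-8.4,8.5],[0,0,0,0,0,-8.4,8.5]]'
python3 -m inch '[[0,0,4,0,0,-8.4,8.5],[0,0,4,0,0,-8.4,8.5],[0,0,4,0,0,-8.4,8.5],[0,0,4,0,0,0,8.5],[0,0,0,0,0,0,8.5]]'
python3 - <<'E'
from h import *
np.set_printoptions(precision=4,suppress=True)
p=shot("wrist"); W=cloud(p); save(p,"f_w.png")
for r in silhouettes(p,"block")[:4]:
    P=W[r["mask"]]; 
    print(r["confidence"],r["location"],len(P),np.nanmedian(P,0))
    P=P[P[:,2]>.055]
    if len(P)>100: print(P.mean(0),cv2.minAreaRect(P[:,:2].astype(np.float32)))
print(need([.5375,-.0302,.038],down(np.radians(188.2))))
E
```

```text
clock: 11.1
tcp_pos: [0.5353, -0.0308, 0.3857]
orientation: [-0.0, 0.49, 0.872, -0.0]
wrist_force: [0.3, 0.1, -1.2]
finger_gap: 0.0856
clock: 11.6
tcp_pos: [0.5365, -0.0304, 0.3851]
orientation: [-0.001, 0.144, 0.99, 0.0]
wrist_force: [0.1, -0.5, 0.5]
finger_gap: 0.0846
clock: 12.1
tcp_pos: [0.5318, -0.0294, 0.2194]
orientation: [-0.006, -0.072, 0.997, 0.002]
wrist_force: [0.3, 0.2, -0.2]
finger_gap: 0.0848
0.86 [396.1, 16.5] 4753 [0.3698 0.0236 0.0273]
0.64 [315.2, 187.6] 4185 [ 0.5384 -0.0317  0.0654]
[ 0.5395 -0.0319  0.0653] ((0.5417441129684448, -0.03160640597343445), (0.08001966029405594, 0.05405217036604881), 8.021255493164062)
(array([-0.17, -0.03, 18.81]), array([ 0.04, -0.11,  0.04]))
```

View pics/f_w.png

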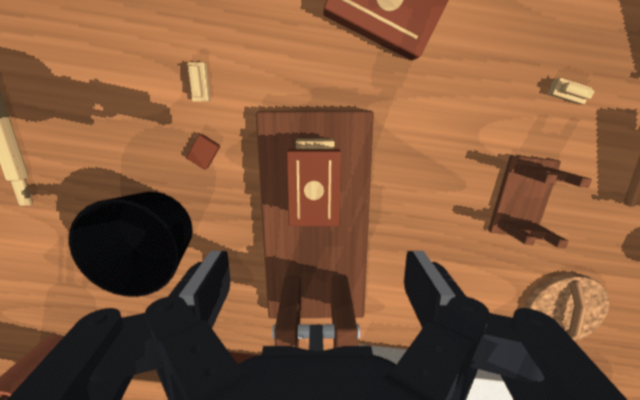

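```bash
cat > blk.py <<'E'
from h import *
np.set_printoptions(precision=4,suppress=True)
def run(lo,n="wrist",label="block",hi=9):
    p=shot(n); W=cloud(p)
    for r in silhouettes(p,label)[:4]:
        P=W[r["mask"]]; P=P[(P[:,2]>lo)&(P[:,2]<hi)]
        if len(P)>30: print(round(r["confidence"],2),r["location"],len(P),P.mean(0),cv2.minAreaRect(P[:,:2].astype(np.float32)))
    return p,W
E
python3 - <<'E'
from blk import *
run(.055); T=Tt(); print(T[:3,3]); print(need([.5395,-.0315,.038],down(np.radians(188.2))))
E
```

```text
0.59 [316.4, 179.2] 3870 [ 0.5395 -0.032   0.0655] ((0.5413678288459778, -0.031669799238443375), (0.07928089052438736, 0.054035309702157974), 8.073602676391602)
0.37 [135.5, 234.2] 3116 [ 0.6403 -0.2319  0.0655] ((0.6350165009498596, -0.22277577221393585), (0.11409447342157364, 0.11559954285621643), 40.71934127807617)
[ 0.5383 -0.0306  0.2287]
(array([-0.04, -0.08, 19.07]), array([-0.07,  0.21,  0.04]))
```

```bash
python3 -m inch '[[-0.2,-0.1,4.5,0,0,0,8.5],[0,0,4.5,0,0,0,8.5],[0,0,4.5,0,0,0,8.5],[0,0,3.5,0,0,0,8.5],[0,0,2.1,0,0,0,8.5]]' 60
python3 -m inch '[[0,0,0,0,0,0,8.5],[0,0,0,0,0,0,4],[0,0,0,0,0,0,4],[0,0,0,0,0,0,4],[0,0,0,0,0,0,4]]'
```

```text
clock: 12.8
tcp_pos: [0.54, -0.0313, 0.0349]
orientation: [0.001, -0.072, 0.997, -0.0]
wrist_force: [0.6, -0.0, -0.5]
finger_gap: 0.0848
clock: 13.3
tcp_pos: [0.5416, -0.0315, 0.0382]
orientation: [0.003, -0.072, 0.997, -0.001]
wrist_force: [1.1, -0.3, 6.6]
finger_gap: 0.0531
```

```bash
python3 -m inch '[[0,0,-1.5,0,0,0,4],[0,0,-3,0,0,0,4],[0,0,-4,0,0,0,4],[0,0,-4,0,0,0,4],[0,0,-4,0,0,0,4]]'
python3 - <<'E'
from h import *
np.set_printoptions(precision=4,suppress=True)
for n in ["top","scene"]:
    p=shot(n); W=cloud(p)
    m=(W[...,0]>.38)&(W[...,0]<.56)&(abs(W[...,1]-.37)<.06)&(W[...,2]>.03)&(W[...,2]<.1)
    P=W[m]; A=np.c_[P[:,:2],np.ones(len(P))]; k=(P[:,2]>.04)&(P[:,2]<.07)
    for _ in range(8):
        c=np.linalg.lstsq(A[k],P[k,2],rcond=None)[0]; k=abs(A@c-P[:,2])<.003
    Q=P[k]; print(n,len(P),k.sum(),Q.mean(0),"grad",c[:2],np.degrees(np.arctan(np.hypot(*c[:2]))),np.degrees(np.arctan2(c[1],c[0])))
    print(cv2.minAreaRect(Q[:,:2].astype(np.float32)), Q[:,2].min(),Q[:,2].max(), "x where z=.055:", (-c[2]+.055-c[1]*.372)/c[0])
    if n=="top": save(p,"g_top.png",crop=(150,170,290,290),scale=5)
    else: save(p,"g_sc.png",crop=(340,240,500,360),scale=5)
E
```

```text
clock: 13.8
tcp_pos: [0.5391, -0.0311, 0.2032]
orientation: [0.001, -0.072, 0.997, -0.0]
wrist_force: [1.1, -0.7, -0.3]
finger_gap: 0.0527
top 489 340 [0.468  0.3726 0.0565] grad [-0.3531 -0.0348] 19.5349382592349 -174.37771900979712
((0.47253620624542236, 0.37312012910842896), (0.10480396449565887, 0.042045388370752335), 5.737323760986328) 0.036229639800253066 0.07518675195048563 x where z=.055: 0.4724785276992659
scene 594 385 [0.4668 0.3749 0.0564] grad [-0.3508  0.0083] 19.33578843849465 178.65116162077075
((0.46935588121414185, 0.37549889087677), (0.10096228122711182, 0.03993268683552742), 5.8947529792785645) 0.03826076779470222 0.0745978469834272 x where z=.055: 0.4708139132743941
```

View pics/g_sc.png

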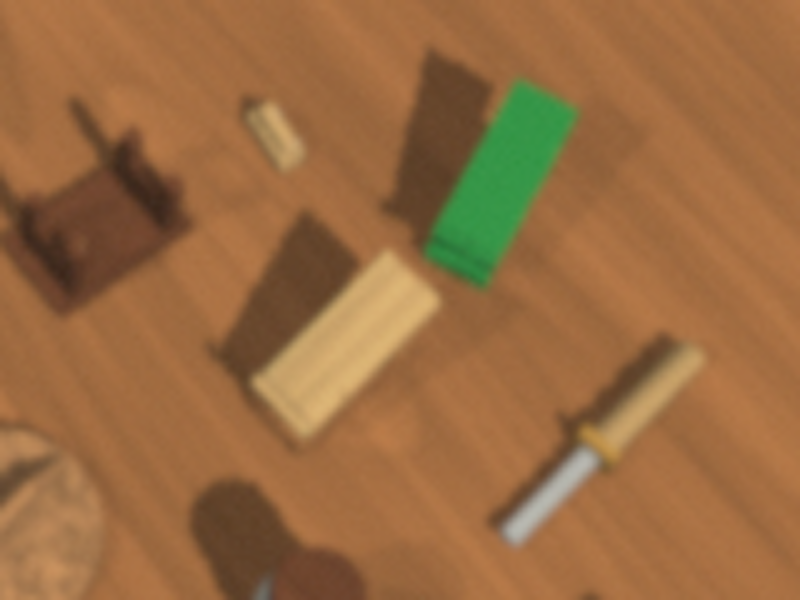

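View pics/g_top.png

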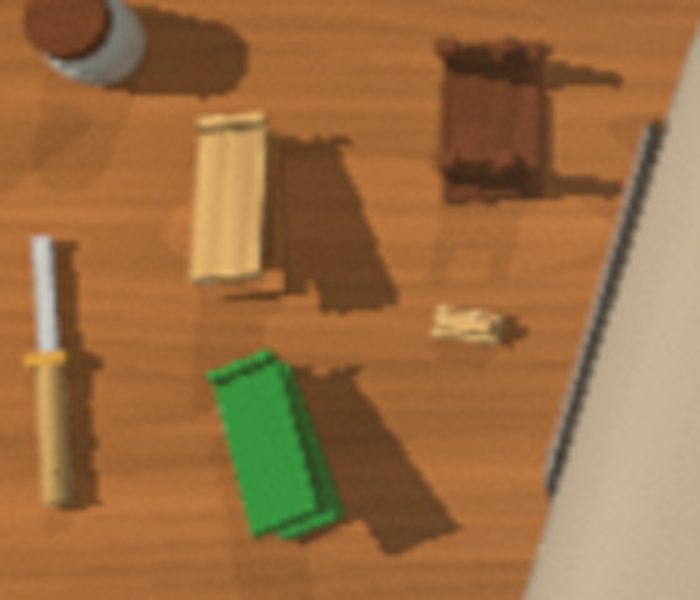

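```bash
python3 - <<'E'
from h import *
np.set_printoptions(precision=4,suppress=True)
for n in ["top","scene"]:
    p=shot(n); W=cloud(p)
    m=(W[...,0]>.38)&(W[...,0]<.56)&(abs(W[...,1]-.37)<.06)&(W[...,2]>.03)&(W[...,2]<.1)
    P=W[m]; A=np.c_[P[:,:2],np.ones(len(P))]; k=(P[:,2]>.04)&(P[:,2]<.07)
    for _ in range(8):
        c=np.linalg.lstsq(A[k],P[k,2],rcond=None)[0]; k=abs(A@c-P[:,2])<.003
    Q=P[k]
    for lo in np.arange(.42,.53,.01):
        s=Q[(Q[:,0]>lo)&(Q[:,0]<lo+.01)]
        if len(s)>3: print(n,round(lo+.005,3),len(s),s[:,1].min(),s[:,1].max(),s[:,1].mean(),s[:,2].mean())
E
```

```text
top 0.425 28 0.3514037979199396 0.38857038235383956 0.3726975448297747 0.07035318230078033
top 0.435 43 0.3499990125176816 0.3902352409156767 0.3698355741993057 0.06785656484320336
top 0.445 33 0.34970011663956263 0.38950746492228555 0.36873626795112185 0.06368483509223417
top 0.455 35 0.35163780484795853 0.39084824596876205 0.3708782203269853 0.060805673010161015
top 0.465 30 0.3536278764876849 0.39360258444736185 0.37294094067055855 0.05669739162212031
top 0.475 32 0.35415759231016103 0.3944512564723216 0.37377028013501756 0.054629412659167084
top 0.485 31 0.35638816006648183 0.3923900925860982 0.3729149195424711 0.05043252259640096
top 0.495 37 0.3577443796957404 0.39451083401381326 0.37728898820393225 0.0470161147279236
top 0.505 35 0.3566712594410505 0.3966284604372676 0.37587773374064787 0.04485998913515738
top 0.515 25 0.3586858621381199 0.3978089797451796 0.37617296446229 0.04066363262306841
top 0.525 4 0.3590672482112467 0.371218661817779 0.36657252997920514 0.03943315758563598
scene 0.425 41 0.35130006807268727 0.3895144620476883 0.3711434485100602 0.07156433538817843
scene 0.435 42 0.3516550916976899 0.3919167801419142 0.37283619574478954 0.0675669678812008
scene 0.445 33 0.3532030963801667 0.39117475229403137 0.3741442289051168 0.06435197796220161
scene 0.455 43 0.3546182867358467 0.39280365021468966 0.37409862123651644 0.06073796854223524
scene 0.465 41 0.35547313388100926 0.39332311202244996 0.3755033235460729 0.057166945355041465
scene 0.475 36 0.3567502184334411 0.3954131042147482 0.3746842850032349 0.05359252483995755
scene 0.485 45 0.357346464038371 0.3969071683312033 0.3773850773854049 0.04951195559197112
scene 0.495 34 0.3591143791704531 0.39686103097831604 0.3770931805292359 0.04618938638250461
scene 0.505 42 0.36029770065428374 0.39848739762874114 0.3801460876099916 0.042341768265381545
scene 0.515 18 0.361090279602929 0.39993821567357324 0.3751959235253747 0.0404262264987079
```

```bash
cat > rest.py <<'E'
from h import *
np.set_printoptions(precision=4,suppress=True)
yaw=np.radians(185.5); t=np.radians(20)
R0=np.array([.4715,.374,.055])
u=np.array([np.cos(yaw)*np.cos(t),np.sin(yaw)*np.cos(t),np.sin(t)]); n=np.array([-np.cos(yaw)*np.sin(t),-np.sin(yaw)*np.sin(t),np.cos(t)])
RR=np.c_[u,np.cross(-n,u),-n]
def tgt(h,x=-.004): return R0+u*x+n*(.0105+h)-n*.0168
E
python3 - <<'E'
from rest import *
T=Tt(); print(T[:3,3], T[:3,0])
a=tgt(.08); b=tgt(.0015); print(a,b,need(a,RR)); print(need(a,T[:3,:3]),need([a[0],a[1],.22],T[:3,:3]))
E
```

```text
[ 0.54   -0.0312  0.2024] [-0.9896 -0.1436 -0.0041]
[0.5003 0.3768 0.1229] [0.4736 0.3742 0.0491] (array([-1.89, 40.96,  7.9 ]), array([-0.56, 20.24,  2.71]))
(array([-1.89, 40.96,  7.9 ]), array([0., 0., 0.])) (array([-1.93, 40.95, -1.82]), array([0., 0., 0.]))
```

```bash
python3 -m inch '[[-0.2,4.1,0,0,0,0,4],[-0.2,4.1,0,0,0,0,4],[-0.2,4.1,0,0,0,0,4],[-0.2,4.1,0,0,0,0,4],[-0.2,4.1,0,0,0,0,4]]'
python3 -m inch '[[-0.2,4.1,0,0,0,0,4],[-0.2,4.1,0,0,0,0,4],[-0.2,4.1,0,0,0,0,4],[-0.2,4.1,0,0,0,0,4],[-0.2,4.1,0,0,0,0,4]]'
python3 -m inch '[[0,0,0,0,5,0.7,4],[0,0,0,0,5,0.7,4],[0,0,0,0,5,0.7,4],[0,0,0,0,5,0.7,4],[0,0,0,0,0,0,4]]'
python3 - <<'E'
from rest import *
s=get_state();print(s["joint_pos"],need(tgt(.05),RR), need(tgt(0.0015),RR))
p=shot("scene"); save(p,"h_sc.png",crop=(280,180,520,360),scale=3.3)
p=shot("wrist"); save(p,"h_w.png")
E
```

```text
clock: 14.5
tcp_pos: [0.5181, 0.1745, 0.1987]
orientation: [-0.001, -0.072, 0.997, -0.0]
wrist_force: [1.4, -0.9, -0.2]
finger_gap: 0.0527
clock: 15.0
tcp_pos: [0.4986, 0.3787, 0.1985]
orientation: [-0.001, -0.072, 0.997, -0.001]
wrist_force: [1.1, -0.3, -0.6]
finger_gap: 0.0531
clock: 15.5
tcp_pos: [0.5006, 0.3766, 0.1941]
orientation: [-0.178, -0.045, 0.983, -0.014]
wrist_force: [0.8, -0.0, -1.6]
finger_gap: 0.0528
[0.4611 0.7384 0.5818 1.7543 0.1152 0.3489] (array([-2.5 ,  0.14,  9.68]), array([-0.63, -0.52, -0.32])) (array([-2.55,  0.19, 14.53]), array([-0.63, -0.52, -0.32]))
```

View pics/h_sc.png

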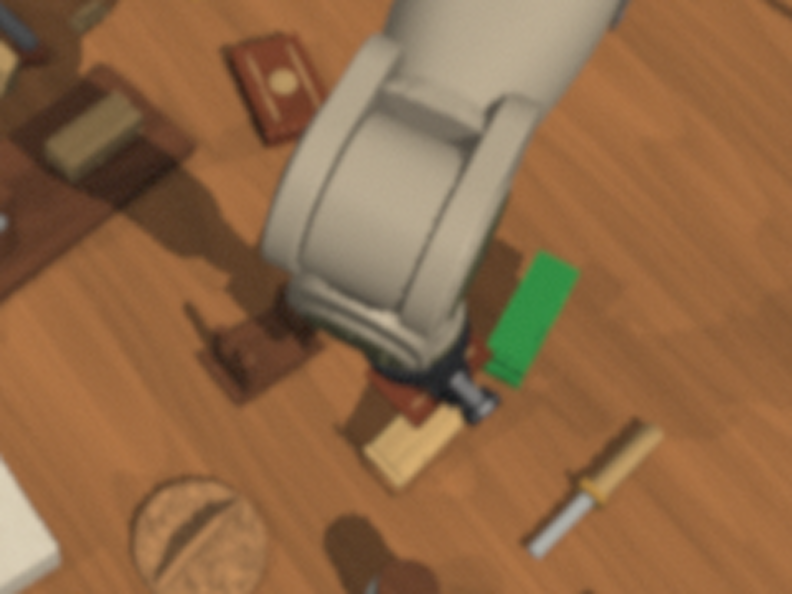

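View pics/h_w.png

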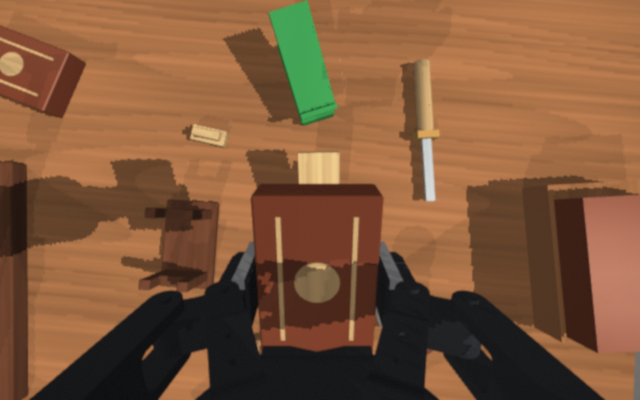

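```bash
python3 -m inch '[[-1.3,0.1,3,-0.6,-0.5,-0.3,4],[-1.2,0.1,3,0,0,0,4],[0,0,3,0,0,0,4],[0,0,0,0,0,0,4],[0,0,0,0,0,0,4]]'
python3 - <<'E'
from rest import *
s=get_state();print(s["joint_pos"], need(tgt(0.0015),RR))
p=shot("wrist"); save(p,"i_w.png")
E
```

```text
clock: 16.1
tcp_pos: [0.4923, 0.3789, 0.1089]
orientation: [-0.168, -0.049, 0.984, -0.006]
wrist_force: [0.7, -0.1, -0.6]
finger_gap: 0.0528
[0.4667 0.7263 0.3588 1.5197 0.1232 0.348 ] (array([-0.19, -0.31,  6.27]), array([0.15, 0.59, 0.2 ]))
```

View pics/i_w.png

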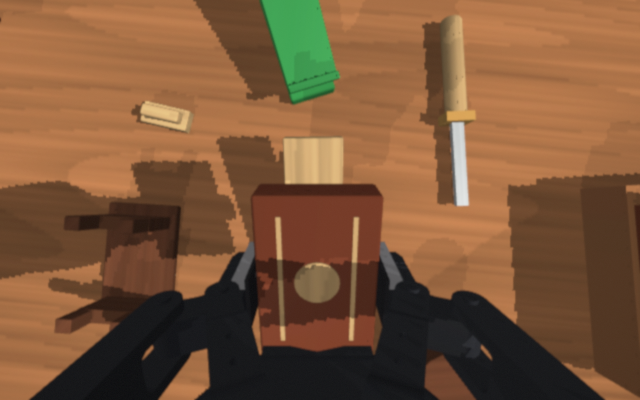

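```bash
python3 -m inch '[[-0.2,-0.3,2,0,0.5,0.2,4],[0,0,2,0,0,0,4],[0,0,1,0,0,0,4],[0,0,0.7,0,0,0,4],[0,0,0.2,0,0,0,4]]'
python3 - <<'E'
from rest import *
s=get_state();print(s["joint_pos"], need(tgt(0.0),RR),s["wrist_force"])
p=shot("scene"); save(p,"j_sc.png",crop=(330,240,480,360),scale=5)
E
```

```text
clock: 16.65
tcp_pos: [0.4756, 0.3745, 0.0516]
orientation: [-0.173, -0.047, 0.984, -0.007]
wrist_force: [0.1, 0.5, -2.0]
finger_gap: 0.0532
[0.4705 0.7367 0.2297 1.388  0.1277 0.3547] (array([ 0.11, -0.02,  0.45]), array([ 0.17,  0.08, -0.03])) [ 0.1482  0.4959 -1.9672]
```

View pics/j_sc.png

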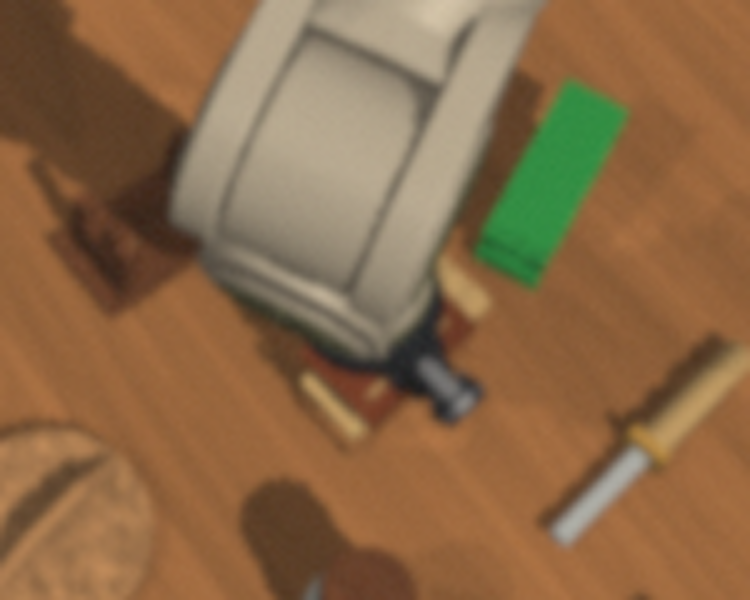

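Block is between the lip and the top end, well centred. Lower until contact, then release.

```bash
python3 -m inch '[[0,0,0.2,0,0,0,4],[0,0,0.15,0,0,0,4],[0,0,0,0,0,0,4]]'
python3 -m inch '[[0,0,0.15,0,0,0,4],[0,0,0,0,0,0,4]]'
```

```text
clock: 17.0
tcp_pos: [0.4743, 0.3742, 0.0478]
orientation: [-0.173, -0.047, 0.984, -0.007]
wrist_force: [-0.5, 0.0, 0.0]
finger_gap: 0.053
clock: 17.2
tcp_pos: [0.4739, 0.3742, 0.0465]
orientation: [-0.173, -0.047, 0.984, -0.007]
wrist_force: [1.3, 0.5, -0.1]
finger_gap: 0.0532
```

```bash
python3 -m inch '[[0,0,0.15,0,0,0,4],[0,0,0,0,0,0,4]]'
python3 -m inch '[[0,0,0.15,0,0,0,4],[0,0,0,0,0,0,4]]'
```

```text
clock: 17.4
tcp_pos: [0.4739, 0.3742, 0.0464]
orientation: [-0.172, -0.047, 0.984, -0.007]
wrist_force: [1.5, -1.7, 7.2]
finger_gap: 0.0532
clock: 17.6
tcp_pos: [0.4739, 0.3742, 0.0463]
orientation: [-0.172, -0.047, 0.984, -0.007]
wrist_force: [0.5, -1.8, 13.1]
finger_gap: 0.0531
```

Contact. Open and withdraw along the tool axis.

```bash
python3 -m inch '[[0,0,-0.2,0,0,0,6],[0,0,0,0,0,0,8],[0,0,0,0,0,0,8],[0,0,0,0,0,0,8],[0,0,-1,0,0,0,8]]'
python3 -m inch '[[0,0,-3,0,0,0,8],[0,0,-4,0,0,0,8],[0,0,-4,0,0,0,8],[0,0,0,0,0,0,8]]'
python3 - <<'E'
from rest import *
p=shot("wrist"); save(p,"k_w.png"); W=cloud(p)
for r in silhouettes(p,"block")[:4]:
    P=W[r["mask"]]; print(r["confidence"],r["location"],len(P),np.nanmedian(P,0))
    L=(P-R0)@np.c_[u,np.cross(n,u),n]; L=L[(abs(L[:,2])<.04)&(abs(L[:,0])<.08)&(abs(L[:,1])<.06)]
    if len(L)>300: L=L[L[:,2]>np.median(L[:,2])-.005]; print("rest frame",L.mean(0),np.percentile(L,[1,99],axis=0), cv2.minAreaRect(L[:,:2].astype(np.float32)))
E
```

```text
clock: 18.1
tcp_pos: [0.4753, 0.3739, 0.0535]
orientation: [-0.175, -0.047, 0.983, -0.008]
wrist_force: [0.0, 0.6, -0.7]
finger_gap: 0.0802
clock: 18.5
tcp_pos: [0.5178, 0.3787, 0.1642]
orientation: [-0.169, -0.047, 0.985, -0.005]
wrist_force: [0.6, -0.1, -0.5]
finger_gap: 0.08
0.9 [26.3, 40.6] 3397 [0.3562 0.0631 0.0254]
0.66 [316.1, 187.7] 6223 [0.4793 0.3739 0.0732]
rest frame [-0.0034  0.001   0.0201] [[-0.0447 -0.0254  0.0183]
 [ 0.034   0.0272  0.0217]] ((-0.00581587478518486, 0.0008632708340883255), (0.05414428561925888, 0.08051302284002304), 89.85623168945312)
```

View pics/k_w.png

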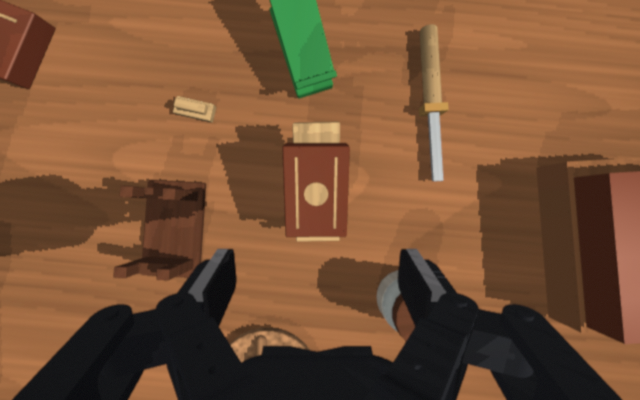

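```bash
python3 -m inch '[[0,0,-1,0,-6.5,0,6],[0,0,-2,0,-6.5,0,6],[0,0,-3,0,-6.5,0,6],[0,0,-4,0,0,8,6],[0,0,-4,0,0,8,6]]'
python3 -m inch '[[0,0,-4,0,0,8,6],[0,0,-4,0,0,8,6],[0,0,0,0,0,8,6],[0,0,0,0,0,8,6],[0,0,0,0,0,8,6]]'
python3 -m inch '[[0,0,0,0,0,8,6],[0,0,0,0,0,8,6],[0,0,0,0,0,8,6],[0,0,0,0,0,7,6],[0,0,0,0,0,0,6]]'
python3 - <<'E'
from h import *
print(need([.639,.0190,.395],down(np.radians(98.2))),get_state()["joint_pos"])
E
```

```text
clock: 19.1
tcp_pos: [0.5232, 0.3777, 0.296]
orientation: [-0.007, 0.095, 0.995, -0.001]
wrist_force: [0.3, 0.1, 0.8]
finger_gap: 0.0602
clock: 19.6
tcp_pos: [0.5267, 0.3785, 0.3755]
orientation: [-0.005, 0.43, 0.903, -0.002]
wrist_force: [0.2, -0.7, 0.1]
finger_gap: 0.0598
clock: 20.1
tcp_pos: [0.5266, 0.3784, 0.3752]
orientation: [-0.004, 0.653, 0.757, -0.004]
wrist_force: [-0.6, -0.2, -0.3]
finger_gap: 0.0599
(array([-37.19,   5.85,  -2.11]), array([-0.65, -0.08,  0.2 ])) [0.49688318 0.51655773 0.70618177 1.77056393 0.00530228 1.92106724]
```

```bash
python3 -m inch '[[-4.2,0.7,-0.7,-0.6,0,0.2,5],[-4.2,0.7,-0.7,0,0,0,5],[-4.2,0.7,-0.7,0,0,0,5],[-4.2,0.7,0,0,0,0,5],[-4.2,0.7,0,0,0,0,5]]'
python3 -m inch '[[-4.2,0.7,0,0,0,0,5],[-4.2,0.7,0,0,0,0,5],[-4.2,0.7,0,0,0,0,5],[-3.6,0.3,0,0,0,0,5],[0,0,0,0,0,0,5]]'
python3 - <<'E'
from h import *
s=get_state();print(need([.639,.0190,.319],down(np.radians(98.2))))
p=shot("wrist"); save(p,"l_w.png"); W=cloud(p)
for r in tip_of(p,"lever_grip")[:2]: print(r,ray(p,r["location"],.33))
p=shot("scene"); save(p,"l_sc.png",crop=(180,80,440,290),scale=3)
E
```

```text
clock: 20.6
tcp_pos: [0.5919, 0.1742, 0.3967]
orientation: [-0.001, 0.653, 0.757, 0.001]
wrist_force: [0.4, -0.0, 0.2]
finger_gap: 0.0496
clock: 21.1
tcp_pos: [0.6395, 0.0141, 0.3947]
orientation: [-0.001, 0.656, 0.755, 0.0]
wrist_force: [-0.0, 0.6, -0.5]
finger_gap: 0.0496
(array([0.48, 0.03, 7.57]), array([-0.06, -0.11, -0.14]))
```

View pics/l_w.png

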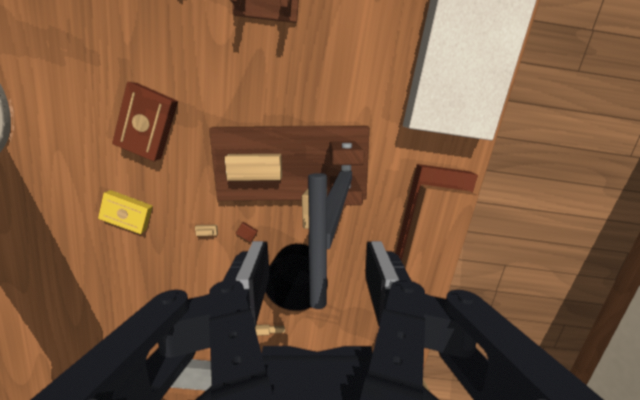

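View pics/l_sc.png

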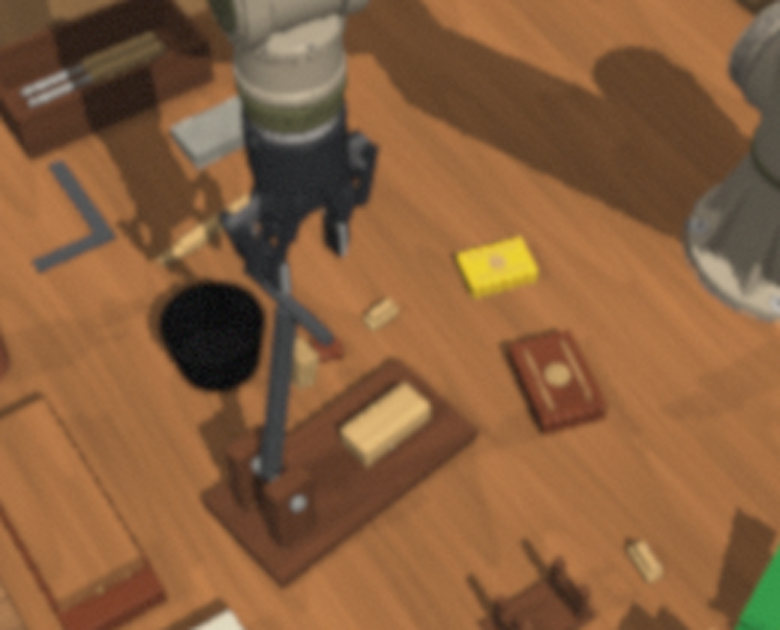

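```bash
python3 -m inch '[[0.5,0,2.5,0,0,0,5],[0,0,2.5,0,0,0,5],[0,0,2.5,0,0,0,5],[0,0,0,0,0,0,2],[0,0,0,0,0,0,0]]' 40
python3 -m inch '[[0,0,0,0,0,0,0],[0,0,0,0,0,0,0],[0,0,0,0,0,0,0]]'
python3 -m inch '[[0,-1.15,-0.3,0,0,0,0],[0,-1.2,-0.2,0,0,0,0],[0,-1.2,0.4,0,0,0,0],[0,-1.15,0.5,0,0,0,0],[0,-1.1,0.55,0,0,0,0]]'
```

```text
clock: 21.75
tcp_pos: [0.6376, 0.0253, 0.3223]
orientation: [-0.001, 0.654, 0.757, 0.001]
wrist_force: [0.2, 0.1, 1.0]
finger_gap: 0.022
clock: 22.05
tcp_pos: [0.6383, 0.0248, 0.3235]
orientation: [-0.0, 0.654, 0.756, 0.003]
wrist_force: [-2.7, 4.7, 4.2]
finger_gap: 0.0118
clock: 22.55
tcp_pos: [0.5834, 0.0166, 0.3079]
orientation: [-0.001, 0.654, 0.756, 0.003]
wrist_force: [13.7, 5.2, -22.2]
finger_gap: 0.0118
```

```bash
python3 -m inch '[[0,-1.1,0.65,0,0,0,0],[0,-1.05,0.75,0,0,0,0],[0,-1.05,0.85,0,0,0,0],[0,-1.0,0.95,0,0,0,0],[0,-1.0,1.05,0,0,0,0]]'
python3 -m inch '[[0,-0.95,1.0,0,0,0,0],[0,-0.9,1.0,0,0,0,0],[0,-0.9,1.0,0,0,0,0],[0,-0.8,1.0,0,0,0,0],[0,-0.8,1.1,0,0,0,0]]'
```

```text
clock: 23.05
tcp_pos: [0.5296, 0.0085, 0.2724]
orientation: [0.001, 0.655, 0.756, 0.003]
wrist_force: [-10.3, 1.5, 17.8]
finger_gap: 0.0115
clock: 23.55
tcp_pos: [0.486, 0.0019, 0.2203]
orientation: [0.001, 0.655, 0.756, 0.002]
wrist_force: [-5.2, 0.5, 7.9]
finger_gap: 0.0117
```

```bash
python3 -m inch '[[0,-0.7,1.1,0,0,0,0],[0,-0.65,1.1,0,0,0,0],[0,-0.6,1.15,0,0,0,0],[0,-0.45,1.15,0,0,0,0],[0,-0.4,1.2,0,0,0,0]]'
python3 -m inch '[[0,-0.35,1.2,0,0,0,0],[0,-0.3,1.25,0,0,0,0],[0,-0.2,1.25,0,0,0,0],[0,-0.15,1.25,0,0,0,0],[0,-0.1,1.25,0,0,0,0]]'
python3 -m inch '[[0,0,0.8,0,0,0,0],[0,0,0.7,0,0,0,0],[0,0,0.5,0,0,0,0],[0,0,0,0,0,0,0]]'
```

```text
clock: 24.05
tcp_pos: [0.4595, -0.002, 0.1625]
orientation: [0.001, 0.655, 0.756, 0.002]
wrist_force: [-3.4, 1.2, 5.0]
finger_gap: 0.0114
clock: 24.55
tcp_pos: [0.4485, -0.0037, 0.0999]
orientation: [0.001, 0.655, 0.756, 0.002]
wrist_force: [-3.2, 0.4, 5.6]
finger_gap: 0.0118
clock: 24.95
tcp_pos: [0.4483, -0.0038, 0.0838]
orientation: [0.001, 0.655, 0.756, 0.001]
wrist_force: [-16.8, -1.1, 42.0]
finger_gap: 0.0114
```

```bash
python3 -m inch '[[0,0,-0.3,0,0,0,3],[0,0,0,0,0,0,6],[0,0,0,0,0,0,6],[0,0,-4,0,0,0,6],[0,0,-4,0,0,0,6]]'
python3 -m inch '[[0,0,-4,0,0,0,8.5],[0,0,-2,0,0,0,8.5],[0,0,0,0,0,0,8.5],[0,0,0,0,0,0,8.5]]'
python3 - <<'E'
from h import *
np.set_printoptions(precision=4,suppress=True)
p=shot("wrist"); save(p,"m_w.png"); W=cloud(p)
m=(W[...,2]>.085)&(W[...,2]<.14)&(W[...,0]>.4)&(W[...,0]<.7)&(abs(W[...,1]+.03)<.09)
Q=W[m]
for lo in np.arange(.42,.7,.02):
    s=Q[(Q[:,0]>lo)&(Q[:,0]<lo+.02)]
    if len(s): print(round(lo,2),len(s),np.median(s,0),np.percentile(s[:,2],[10,90]))
E
```

```text
clock: 25.45
tcp_pos: [0.4468, -0.003, 0.1618]
orientation: [-0.002, 0.655, 0.756, 0.001]
wrist_force: [0.3, -0.4, -0.2]
finger_gap: 0.06
clock: 25.85
tcp_pos: [0.4481, -0.0034, 0.2218]
orientation: [-0.0, 0.655, 0.756, 0.002]
wrist_force: [1.0, 1.1, -0.2]
finger_gap: 0.0856
0.44 1288 [ 0.4525 -0.0279  0.1013] [0.0983 0.1028]
0.46 663 [ 0.4657 -0.0439  0.1025] [0.0975 0.105 ]
0.48 407 [ 0.4899 -0.0348  0.1042] [0.0942 0.1052]
0.5 421 [ 0.5103 -0.0317  0.1041] [0.0936 0.1052]
0.52 693 [ 0.53   -0.026   0.0976] [0.0865 0.1049]
0.54 629 [ 0.5488 -0.0234  0.1015] [0.0866 0.1051]
0.56 407 [ 0.5701 -0.0224  0.1041] [0.0932 0.1053]
0.58 404 [ 0.5901 -0.0195  0.1041] [0.0938 0.1053]
0.6 410 [ 0.61   -0.0165  0.1042] [0.0939 0.1053]
0.62 407 [ 0.63   -0.0138  0.1043] [0.0942 0.1053]
0.64 653 [ 0.6559 -0.0076  0.1041] [0.0919 0.1109]
0.66 2789 [ 0.6696 -0.0036  0.1074] [0.0921 0.1207]
0.68 1857 [ 0.6881 -0.0104  0.1195] [0.1002 0.1212]
```

View pics/m_w.png

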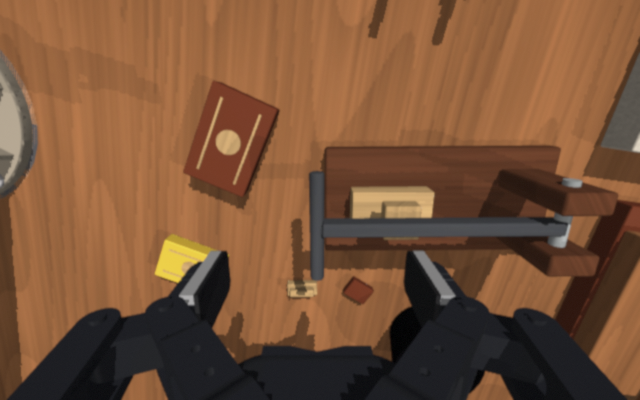

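```bash
python3 -m inch '[[-4.2,0,0,0,0,0,5],[-4.2,0,0,0,0,0,5],[-4.2,0,0,0,0,0,5],[-4.2,0,0,0,0,-8.4,5],[0,0,0,0,0,-8.4,5]]'
python3 -m inch '[[0,0,0,0,0,-8.4,5],[0,0,0,0,0,-8.4,5],[0,0,0,0,0,-8.4,5],[0,0,0,0,0,-8.4,5],[0,0,0,0,0,-8.4,5]]'
python3 -m inch '[[0,0,0,0,0,-8.4,5],[0,0,0,0,0,-8.4,5],[0,0,0,0,0,-8.4,5],[0,0,0,0,0,-5,5],[0,0,0,0,0,0,5]]'
cat > st.py <<'E'
from blk import *
def stamps(n="wrist",name=None):
    p=shot(n); W=cloud(p)
    if name: save(p,name)
    for r in silhouettes(p,"stamp1")[:5]:
        if r["confidence"]<.2: continue
        P=W[r["mask"]]; P=P[(P[:,2]>.005)&(P[:,2]<.03)]
        if len(P)>30:
            print(round(r["confidence"],2),r["location"],len(P),P.mean(0),np.percentile(P[:,2],95),cv2.minAreaRect(P[:,:2].astype(np.float32)))
    return p,W
E
python3 - <<'E'
from st import *
stamps(name="n_w.png"); print(Tt()[:3,3])
E
```

```text
clock: 26.4
tcp_pos: [0.4719, -0.1738, 0.2195]
orientation: [-0.001, 0.537, 0.844, 0.001]
wrist_force: [-1.6, 0.5, -0.3]
finger_gap: 0.0501
clock: 26.9
tcp_pos: [0.4709, -0.1692, 0.2197]
orientation: [-0.001, 0.196, 0.981, 0.002]
wrist_force: [0.3, 0.7, 0.3]
finger_gap: 0.0501
clock: 27.4
tcp_pos: [0.471, -0.1691, 0.2199]
orientation: [-0.001, -0.063, 0.998, 0.002]
wrist_force: [0.0, 0.2, -0.2]
finger_gap: 0.0502
0.83 [314.9, 151.9] 500 [ 0.4529 -0.1727  0.015 ] 0.02101918652565203 ((0.4540439546108246, -0.1727239489555359), (0.03998992592096329, 0.0175465177744627), 7.547089576721191)
[ 0.4712 -0.1693  0.2206]
```

View pics/n_w.png

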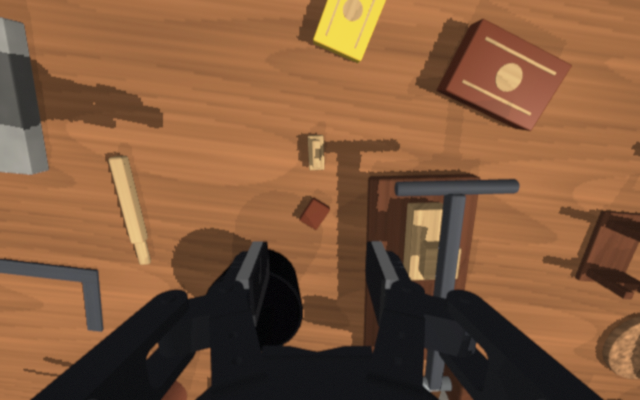

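```bash
python3 - <<'E'
from h import *
print(need([.454,-.1727,.004],down(np.radians(187.5))))
E
```

```text
(array([ 1.75, -0.22, 21.65]), array([ 0.23, -0.01, -0.43]))
```

```bash
python3 -m inch '[[1.0,-0.2,4.5,0.2,0,-0.4,4],[0.75,0,4.5,0,0,0,4],[0,0,4.5,0,0,0,4],[0,0,4.5,0,0,0,4],[0,0,3.0,0,0,0,4]]' 50
python3 -m inch '[[0,0,0.5,0,0,0,4],[0,0,0,0,0,0,4]]'
python3 - <<'E'
from h import *
print(need([.454,-.1727,.004],down(np.radians(187.5))))
E
```

```text
clock: 28.0
tcp_pos: [0.4531, -0.1727, 0.0087]
orientation: [-0.001, -0.065, 0.998, 0.001]
wrist_force: [0.0, -0.1, 1.1]
finger_gap: 0.04
clock: 28.2
tcp_pos: [0.4543, -0.1733, 0.0062]
orientation: [-0.0, -0.066, 0.998, 0.0]
wrist_force: [0.9, -0.3, 0.6]
finger_gap: 0.0399
(array([0.02, 0.06, 0.22]), array([ 0.04, -0.01,  0.05]))
```

```bash
python3 -m inch '[[0,0,0.1,0,0,0,3],[0,0,0,0,0,0,0.5],[0,0,0,0,0,0,0.5],[0,0,0,0,0,0,0.5],[0,0,0,0,0,0,0.5]]' 50
python3 -m inch '[[0,0,-2,0,0,0,0.5],[0,0,-3,0,0,0,0.5],[0,0,-4,0,0,0,0.5],[0,0,-4,0,0,0,0.5],[0,0,0,0,0,0,0.5]]'
python3 - <<'E'
from st import *
p=shot("wrist"); save(p,"o_w.png")
p=shot("scene"); W=cloud(p); save(p,"o_sc.png",crop=(200,100,400,260),scale=4)
m=(abs(W[...,0]-.64)<.09)&(abs(W[...,1]+.228)<.09)&(W[...,2]>.062)&(W[...,2]<.08)
print(cv2.minEnclosingCircle(W[m][:,:2].astype(np.float32)),m.sum())
E
```

```text
clock: 28.7
tcp_pos: [0.4567, -0.1747, 0.0079]
orientation: [0.003, -0.066, 0.998, -0.002]
wrist_force: [-0.8, 0.2, 7.1]
finger_gap: 0.0153
clock: 29.2
tcp_pos: [0.4585, -0.1757, 0.1423]
orientation: [0.006, -0.066, 0.998, -0.004]
wrist_force: [-0.1, -1.1, 0.4]
finger_gap: 0.0151
((0.6307104825973511, -0.22269338369369507), 0.060915134847164154) 223
```

View pics/o_w.png

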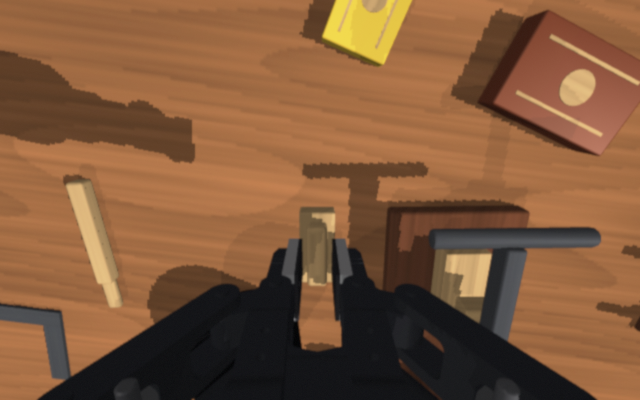

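View pics/o_sc.png

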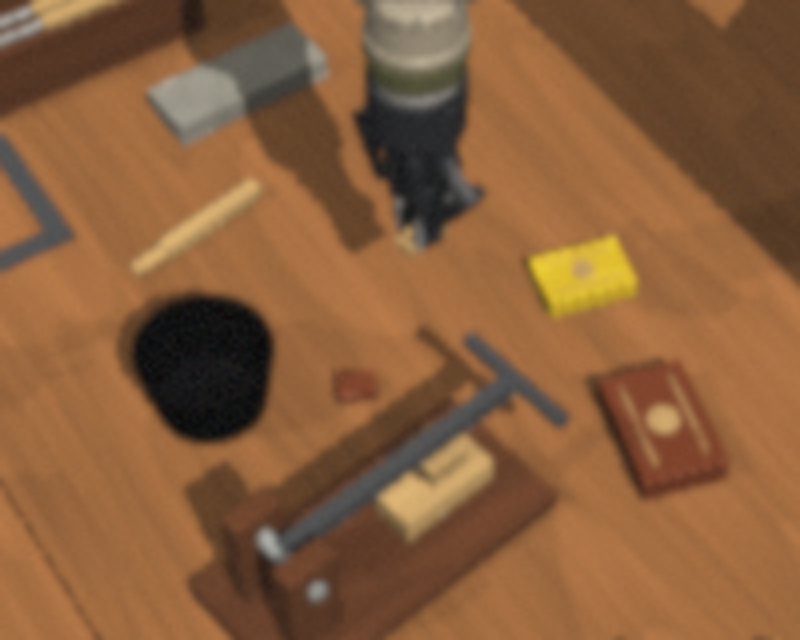

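```bash
cat > cup.py <<'E'
from st import *
def cup(n):
    p=shot(n); W=cloud(p)
    m=(abs(W[...,0]-.64)<.12)&(abs(W[...,1]+.225)<.09)&(W[...,2]>.062)&(W[...,2]<.08)&(p["pixels"].max(-1)<70)
    P=W[m]
    if len(P)>20: print(n,len(P),cv2.minEnclosingCircle(P[:,:2].astype(np.float32)),np.percentile(P,[1,99],axis=0)); 
    for r in silhouettes(p,"cup")[:2]: print(" sil",r["confidence"],r["location"])
    for r in tip_of(p,"cup_rim")[:2]: print("  ",r["confidence"],r["location"],ray(p,r["location"],.07))
    return p
E
python3 - <<'E'
from cup import *
p=cup("top"); save(p,"p_top.png"); cup("scene")
print(need([.633,-.225,.12],down(np.radians(187.5))))
E
```

```text
top 76 ((0.6382089853286743, -0.21053415536880493), 0.05499044060707092) [[ 0.5924 -0.2412  0.0622]
 [ 0.6877 -0.1676  0.0763]]
 sil 0.62 [385.3, 153.9]
   0.58 [399.7, 157.8] [ 0.629  -0.2331  0.07  ]
scene 174 ((0.6325976252555847, -0.22148576378822327), 0.05948827788233757) [[ 0.5781 -0.2787  0.0621]
 [ 0.6865 -0.1649  0.0767]]
 sil 0.69 [251.5, 192.5]
   0.84 [249.8, 187.1] [ 0.633  -0.2214  0.07  ]
   0.22 [290.1, 193.8] [ 0.5395 -0.1273  0.07  ]
(array([-17.05,  -7.49,   1.47]), array([0.03, 0.  , 0.1 ]))
```

View pics/p_top.png

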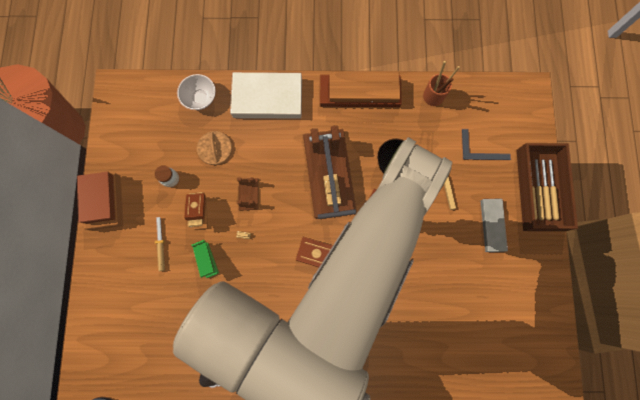

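```bash
python3 -m inch '[[-4.3,-1.8,0,0,0,0,0.5],[-4.3,-1.8,0,0,0,0,0.5],[-4.3,-1.8,0,0,0,0,0.5],[-4.3,-1.8,0,0,0,0,0.5],[0,0,0,0,0,0,0.5]]'
python3 - <<'E'
from cup import *
print(need([.634,-.222,.045],down(np.radians(187.5))))
p=cup("wrist"); save(p,"q_w.png")
E
```

```text
clock: 30.1
tcp_pos: [0.6394, -0.2238, 0.1322]
orientation: [0.001, -0.067, 0.998, -0.0]
wrist_force: [-1.4, 0.9, -0.5]
finger_gap: 0.0154
(array([0.52, 0.25, 8.72]), array([-0.02,  0.1 ,  0.13]))
wrist 2907 ((0.6344856023788452, -0.22272197902202606), 0.057145487517118454) [[ 0.5789 -0.2785  0.0622]
 [ 0.6779 -0.1673  0.0716]]
 sil 0.6 [320.9, 187.8]
   0.92 [315.6, 204.7] [ 0.6349 -0.226   0.07  ]
```

View pics/q_w.png

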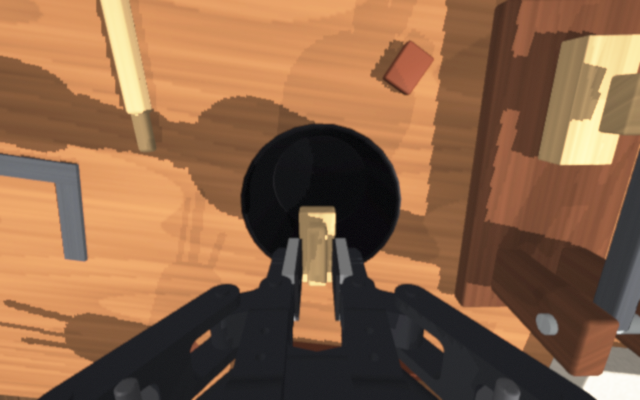

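Cup centre (0.634, −0.223) confirmed. Lower and release.

```bash
python3 -m inch '[[0.5,0.1,3,0,0,0,0.5],[0,0,3,0,0,0,0.5],[0,0,2.5,0,0,0,0.5],[0,0,0,0,0,0,0.5]]'
python3 -m inch '[[0,0,0,0,0,0,3],[0,0,0,0,0,0,3],[0,0,0,0,0,0,3],[0,0,-3,0,0,0,3],[0,0,-3,0,0,0,3]]'
python3 -m inch '[[0,0,-4,0,0,0,3],[0,0,-4,0,0,0,5],[0,0,0,0,0,0,5]]'
python3 - <<'E'
from cup import *
p=cup("wrist"); save(p,"r_w.png"); print(get_state()["tcp_pos"])
E
```

```text
clock: 30.65
tcp_pos: [0.6256, -0.2202, 0.0481]
orientation: [-0.002, -0.066, 0.998, 0.002]
wrist_force: [-0.7, -0.1, -0.7]
finger_gap: 0.0153
clock: 31.15
tcp_pos: [0.6295, -0.2218, 0.1123]
orientation: [0.001, -0.066, 0.998, -0.0]
wrist_force: [0.4, -0.6, -0.4]
finger_gap: 0.0302
clock: 31.45
tcp_pos: [0.6331, -0.2236, 0.2002]
orientation: [0.007, -0.066, 0.998, -0.004]
wrist_force: [0.9, -0.4, 1.1]
finger_gap: 0.0498
wrist 2076 ((0.6346790790557861, -0.22285570204257965), 0.057108815759420395) [[ 0.5791 -0.2786  0.0622]
 [ 0.6897 -0.1675  0.0718]]
 sil 0.71 [320.0, 182.5]
   0.64 [318.7, 189.0] [ 0.6381 -0.2231  0.07  ]
[ 0.6299 -0.2221  0.1921]
```

View pics/r_w.png

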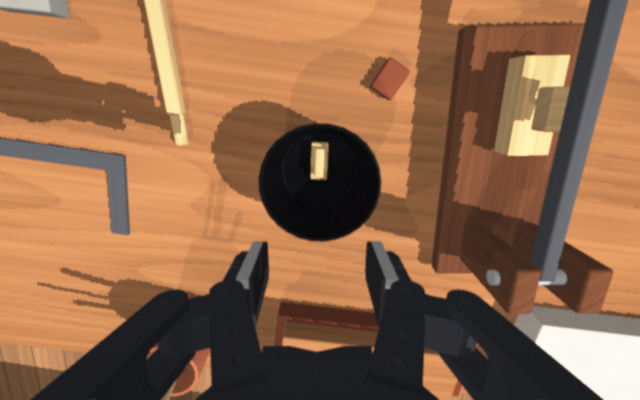

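```bash
python3 -m inch '[[2.4,-3.9,0,0,0,0,5],[2.4,-3.9,0,0,0,0,5],[2.4,-3.9,0,0,0,0,5],[2.4,-3.9,0,0,0,0,5],[0,0,0,0,0,0,5]]'
python3 - <<'E'
from blk import *
p,W=run(.004,label="burnisher",hi=.03); save(p,"s_w.png")
print(Tt()[:3,3],get_state()["joint_pos"])
E
```

```text
clock: 32.1
tcp_pos: [0.5518, -0.3942, 0.1889]
orientation: [-0.0, -0.063, 0.998, -0.0]
wrist_force: [1.3, 1.2, -1.0]
finger_gap: 0.0499
0.79 [323.1, 170.9] 1697 [ 0.5493 -0.3914  0.0156] ((0.5571722984313965, -0.3899500370025635), (0.14072799682617188, 0.015909506008028984), 10.613614082336426)
[ 0.5537 -0.3899  0.1894] [-0.7325  0.5315  0.275   1.3156  0.0012 -0.8625]
```

View pics/s_w.png

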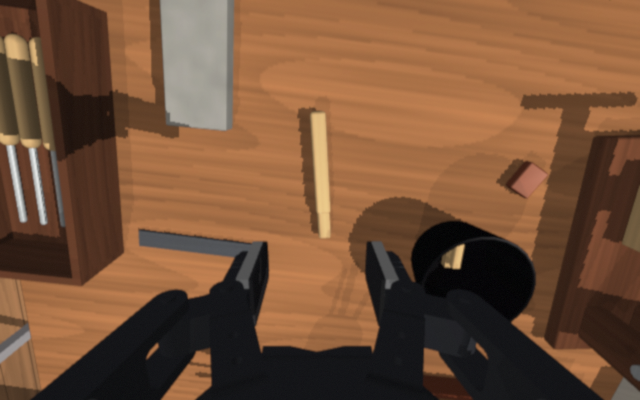

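```bash
python3 - <<'E'
from h import *
print(need([.5415,-.3929,.005],down(np.radians(190.6))))
E
```

```text
(array([ 1.25, -0.17, 18.43]), array([ 0.1 ,  0.01, -3.15]))
```

```bash
python3 -m inch '[[0.6,-0.2,4.5,0,0,-3.1,4.5],[0.65,0,4.5,0,0,0,4.5],[0,0,4.5,0,0,0,4.5],[0,0,3.5,0,0,0,4.5],[0,0,1,0,0,0,4.5]]' 60
python3 -m inch '[[0,0,0,0,0,0,4.5],[0,0,0,0,0,0,4.5]]'
python3 - <<'E'
from h import *
print(need([.5415,-.3929,.005],down(np.radians(190.6))))
p=shot("wrist"); save(p,"t_w.png")
E
```

```text
clock: 32.7
tcp_pos: [0.541, -0.3888, 0.0058]
orientation: [-0.002, -0.094, 0.996, 0.003]
wrist_force: [-0.1, 1.5, 0.0]
finger_gap: 0.0449
clock: 32.9
tcp_pos: [0.5448, -0.3934, 0.0129]
orientation: [0.002, -0.094, 0.996, -0.001]
wrist_force: [0.6, 0.4, -0.0]
finger_gap: 0.0448
(array([0.32, 0.12, 0.79]), array([-0.15,  0.19,  0.17]))
```

View pics/t_w.png

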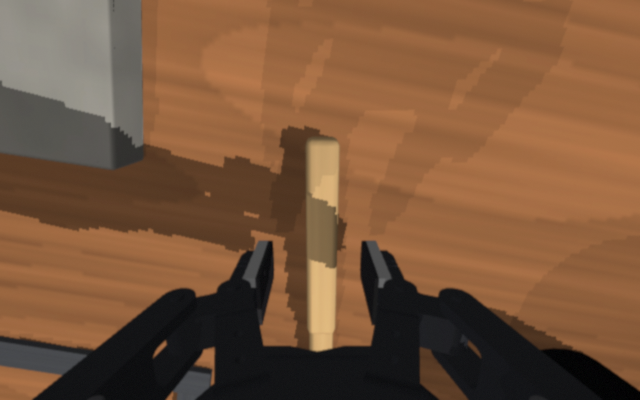

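```bash
python3 -m inch '[[0.3,0.1,0.4,0,0,0,4.5],[0,0,0.3,0,0,0,4.5],[0,0,0,0,0,0,4.5],[0,0,0,0,0,0,0.5],[0,0,0,0,0,0,0.5]]' 60
python3 -m inch '[[0,0,0,0,0,0,0.5],[0,0,0,0,0,0,0.5],[0,0,0,0,0,0,0.5]]'
python3 -m inch '[[0,0,-2,0,0,0,0.5],[0,0,-3,0,0,0,0.5],[0,0,-4,0,0,0,0.5],[0,0,-4,0,0,0,0.5],[0,0,-4,0,0,0,0.5]]'
python3 -m inch '[[0,0,0,0,0,0,0.5],[0,0,0,0,0,0,0.5]]'
python3 - <<'E'
from h import *
np.set_printoptions(precision=4,suppress=True)
s=get_state(); print(s["tcp_pos"],s["finger_gap"])
p=shot("wrist"); save(p,"u_w.png")
E
```

```text
clock: 33.45
tcp_pos: [0.5404, -0.3931, 0.0045]
orientation: [0.001, -0.093, 0.996, -0.001]
wrist_force: [-0.7, -0.6, -0.4]
finger_gap: 0.017
clock: 33.75
tcp_pos: [0.5406, -0.3933, 0.0047]
orientation: [0.001, -0.093, 0.996, -0.001]
wrist_force: [0.0, 0.2, 3.9]
finger_gap: 0.0137
clock: 34.25
tcp_pos: [0.5397, -0.3925, 0.1752]
orientation: [0.001, -0.093, 0.996, -0.0]
wrist_force: [0.6, -0.7, 0.4]
finger_gap: 0.0141
clock: 34.45
tcp_pos: [0.5405, -0.3933, 0.1753]
orientation: [0.002, -0.093, 0.996, -0.001]
wrist_force: [-0.7, -0.3, -0.7]
finger_gap: 0.0141
[ 0.5405 -0.3933  0.1753] 0.014064100614923221
```

View pics/u_w.png

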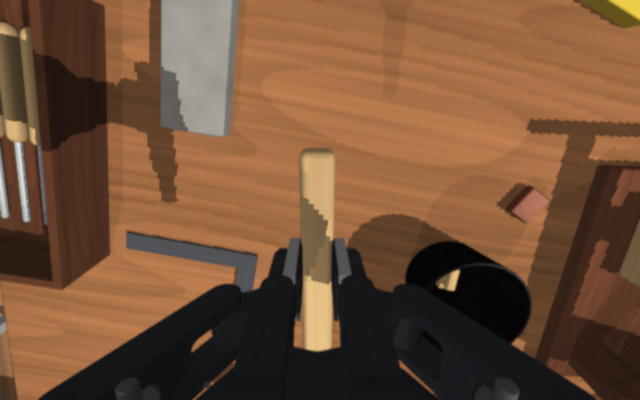

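```bash
python3 -m inch '[[-0.7,3.5,0,0,0,0,0.5],[-0.7,4.4,0,0,0,0,0.5],[-0.7,4.4,0,0,0,0,0.5],[-0.7,4.4,0,0,0,0,0.5],[-0.7,4.4,0,0,0,0,0.5]]' 80
python3 -m inch '[[-0.7,4.4,0,0,0,0,0.5],[-0.7,4.4,0,0,0,0,0.5],[-0.7,4.4,0,0,0,0,0.5],[-0.7,4.4,0,0,0,0,0.5],[-0.7,4.4,0,0,0,0,0.5]]'
python3 -m inch '[[-0.7,4.4,0,0,0,0,0.5],[-0.7,4.4,0,0,0,0,0.5],[-0.7,4.4,0,0,0,0,0.5],[-0.7,3.9,0,0,0,4.5,0.5],[0,0,0,0,0,4,0.5]]'
python3 -m inch '[[0,0,0,0,0,0,0.5],[0,0,0,0,0,0,0.5]]'
cat > tr.py <<'E'
from blk import *
def tr(n):
    p=shot(n); W=cloud(p)
    m=(abs(W[...,0]-.53)<.08)&(abs(W[...,1]-.229)<.06)&(W[...,2]>.03)&(W[...,2]<.066)
    im=p["pixels"].astype(int); m&=(im[...,0]<150)
    P=W[m]; print(n,len(P),P.mean(0),cv2.minAreaRect(P[:,:2].astype(np.float32)))
    T=P[P[:,2]>.052]; print("tops",len(T),T.mean(0),cv2.minAreaRect(T[:,:2].astype(np.float32)))
    a=T[T[:,0]>.53];b=T[T[:,0]<.53]
    for q in (a,b):
        if len(q)>5: print(" cheek",len(q),q.mean(0),q.min(0),q.max(0),cv2.minAreaRect(q[:,:2].astype(np.float32)))
    for r in silhouettes(p,"tool_rest")[:2]: print(r["confidence"],r["location"])
    for r in tip_of(p,"tool_rest")[:2]: print(r["confidence"],r["location"],ray(p,r["location"],0.004))
    return p
E
python3 - <<'E'
from tr import *
for n in ["wrist","scene","top"]:
    p=tr(n); save(p,f"v_{n}.png")
s=get_state(); print(s["tcp_pos"],s["finger_gap"])
E
```

```text
clock: 35.0
tcp_pos: [0.5336, -0.1768, 0.1716]
orientation: [-0.001, -0.093, 0.996, 0.001]
wrist_force: [0.2, 0.5, -0.5]
finger_gap: 0.0134
clock: 35.5
tcp_pos: [0.527, 0.0454, 0.1717]
orientation: [-0.001, -0.093, 0.996, -0.0]
wrist_force: [1.2, -0.4, -0.1]
finger_gap: 0.0132
clock: 36.0
tcp_pos: [0.5225, 0.221, 0.1713]
orientation: [-0.001, -0.021, 1.0, -0.0]
wrist_force: [1.0, -1.0, -1.0]
finger_gap: 0.0135
clock: 36.2
tcp_pos: [0.5235, 0.2165, 0.1721]
orientation: [-0.001, -0.02, 1.0, -0.001]
wrist_force: [0.5, 0.5, -0.2]
finger_gap: 0.0135
wrist 777 [0.5289 0.2432 0.0483] ((0.5301306247711182, 0.24272087216377258), (0.08053290098905563, 0.02295767515897751), 4.5435261726379395)
tops 330 [0.5268 0.2469 0.0593] ((0.5299314856529236, 0.24738623201847076), (0.07968258112668991, 0.011145029217004776), 2.2295475006103516)
 cheek 154 [0.5636 0.2483 0.0592] [0.5596 0.2431 0.0521] [0.5699 0.254  0.0621] ((0.5645676255226135, 0.24867551028728485), (0.0102582648396492, 0.010982845909893513), 2.795820474624634)
 cheek 176 [0.4946 0.2457 0.0595] [0.4901 0.2405 0.0528] [0.5    0.2518 0.062 ] 
[... 779 characters left out ...]
0.010212475433945656, 0.046992864459753036), 3.880422830581665)
0.64 [359.4, 287.0]
0.71 [358.3, 287.1] [0.5295 0.2305 0.004 ]
top 43 [0.4937 0.215  0.0478] ((0.49398380517959595, 0.2168658822774887), (0.02834758721292019, 0.01131179928779602), 88.84253692626953)
tops 16 [0.4945 0.2085 0.0583] ((0.49479156732559204, 0.20857517421245575), (0.010128363035619259, 0.008881033398211002), 89.78021240234375)
 cheek 16 [0.4945 0.2085 0.0583] [0.4903 0.2035 0.053 ] [0.4992 0.2137 0.0631] ((0.49479156732559204, 0.20857517421245575), (0.010128363035619259, 0.008881033398211002), 89.78021240234375)
0.62 [250.9, 195.3]
0.58 [249.8, 196.9] [0.5192 0.2233 0.004 ]
[0.5247 0.2165 0.174 ] 0.013801830647936775
```

View pics/v_wrist.png

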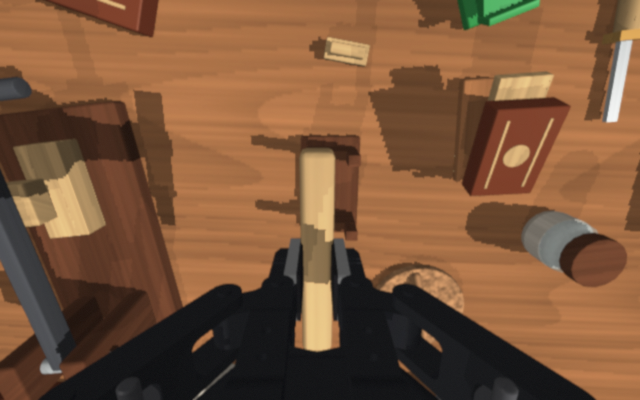

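View pics/v_scene.png

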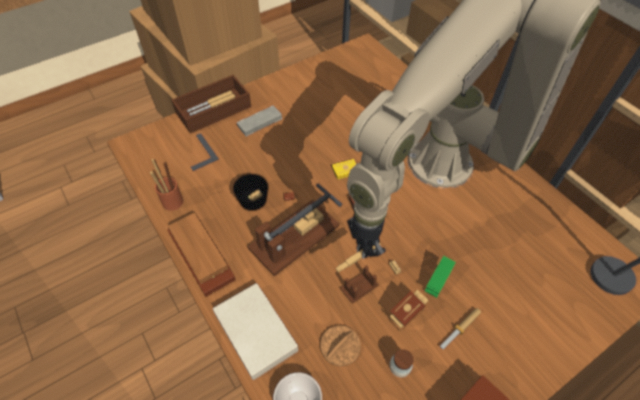

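```bash
python3 - <<'E'
from h import *
print(need([.5293,.2287,.085],down(np.radians(182.2))))
E
```

```text
(array([-0.49,  1.21,  8.9 ]), array([-0.04,  0.13, -0.03]))
```

```bash
python3 -m inch '[[-0.5,1.2,2,0,0,0,0.5],[0,0,3,0,0,0,0.5],[0,0,2.5,0,0,0,0.5],[0,0,0,0,0,0,0.5],[0,0,0,0,0,0,0.5]]'
python3 - <<'E'
from tr import *
print(need([.5293,.2287,.0447],down(np.radians(182.2))))
for n in ["wrist","scene"]:
    p=tr(n); save(p,f"w_{n}.png",crop=None if n=="wrist" else (280,220,440,340),scale=1 if n=="wrist" else 5)
E
```

```text
clock: 37.15
tcp_pos: [0.529, 0.2288, 0.099]
orientation: [0.001, -0.019, 1.0, -0.0]
wrist_force: [0.6, 0.1, -0.1]
finger_gap: 0.0136
(array([-0.02, -0.01,  5.43]), array([-0.05,  0.07, -0.  ]))
wrist 918 [0.4944 0.2286 0.0541] ((0.5257765650749207, 0.22905974090099335), (0.07065588235855103, 0.04792451485991478), 2.1612987518310547)
tops 642 [0.4948 0.2279 0.0595] ((0.49539995193481445, 0.22791555523872375), (0.009800161235034466, 0.04791818559169769), 2.2447025775909424)
 cheek 642 [0.4948 0.2279 0.0595] [0.4897 0.2038 0.0521] [0.5012 0.2519 0.0622] ((0.49539995193481445, 0.22791555523872375), (0.009800161235034466, 0.04791818559169769), 2.2447025775909424)
0.92 [333.8, 184.4]
scene 129 [0.535  0.2413 0.0451] ((0.5272305011749268, 0.23751595616340637), (0.07989463210105896, 0.04068254679441452), 0.2236798107624054)
tops 37 [0.5297 0.2495 0.0596] ((0.5273840427398682, 0.2488866150379181), (0.07878602296113968, 0.013575886376202106), 4.116070747375488)
 cheek 20 [0.5616 0.2505 0.0601] [0.5563 0.2447 0.0523] [0.5669 0.258  0.0638] ((0.5605512261390686, 0.2496551126241684), (0.011219151318073273, 0.012338529340922832), 44.6793327331543)
 cheek 17 [0.4923 0.2483 0.059 ] [0.4878 0.2396 0.0522] [0.4957 0.2531 0.065 ] ((0.4921497404575348, 0.24635182321071625), (0.0073327673599123955, 0.013517066836357117), 8.808847427368164)
0.79 [361.8, 287.5]
0.57 [358.2, 290.3] [0.5359 0.2385 0.004 ]
0.4 [251.1, 199.3] [ 0.6355 -0.223   0.004 ]
```

View pics/w_wrist.png

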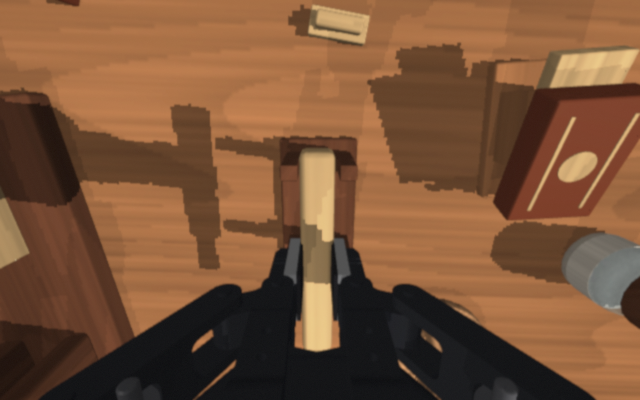

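View pics/w_scene.png

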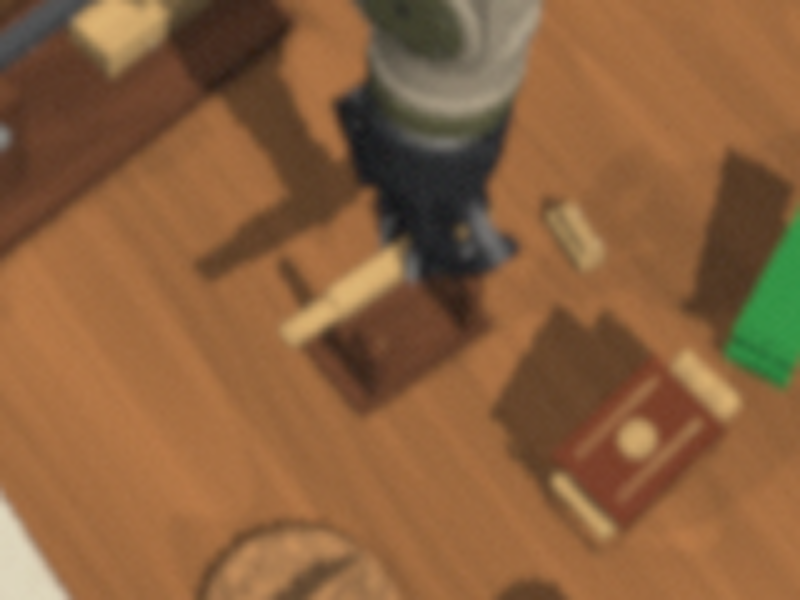

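```bash
python3 -m inch '[[-0.1,0.05,1.5,0,0,0,0.5],[0,0,1.5,0,0,0,0.5],[0,0,1.2,0,0,0,0.5],[0,0,0.8,0,0,0,0.5],[0,0,0,0,0,0,0.5]]'
python3 -m inch '[[0,0,0.2,0,0,0,0.5],[0,0,0.1,0,0,0,0.5],[0,0,0,0,0,0,0.5]]'
```

```text
clock: 37.95
tcp_pos: [0.5295, 0.2292, 0.0478]
orientation: [0.0, -0.019, 1.0, -0.001]
wrist_force: [-0.1, 0.1, -0.9]
finger_gap: 0.0137
clock: 38.25
tcp_pos: [0.5306, 0.2296, 0.0462]
orientation: [0.001, -0.019, 1.0, -0.0]
wrist_force: [-0.8, -0.0, -1.0]
finger_gap: 0.0134
```

```bash
python3 -m inch '[[0,0,0.15,0,0,0,0.5],[0,0,0.1,0,0,0,0.5],[0,0,0,0,0,0,0.5]]'
python3 -m inch '[[0,0,0.1,0,0,0,0.5],[0,0,0,0,0,0,0.5]]'
```

```text
clock: 38.55
tcp_pos: [0.5308, 0.2296, 0.0448]
orientation: [0.002, -0.019, 1.0, -0.0]
wrist_force: [-2.2, -1.2, 7.7]
finger_gap: 0.0134
clock: 38.75
tcp_pos: [0.5308, 0.2296, 0.0447]
orientation: [0.002, -0.019, 1.0, -0.0]
wrist_force: [-4.8, -2.1, 13.9]
finger_gap: 0.0133
```

Seated. Release and lift.

```bash
python3 -m inch '[[0,0,-0.1,0,0,0,2.5],[0,0,0,0,0,0,4],[0,0,0,0,0,0,4],[0,0,-2,0,0,0,4],[0,0,-4,0,0,0,4]]' 50
python3 -m inch '[[0,0,-4,0,0,0,4],[0,0,-4,0,0,0,4],[4,0,0,0,0,0,4],[4,0,0,0,0,0,4],[0,0,0,0,0,0,4]]'
python3 - <<'E'
from st import *
p,W=stamps(name="x_w.png"); print(Tt()[:3,3])
for r in silhouettes(p,"burnisher")[:2]:
    P=W[r["mask"]]; print("burn",r["confidence"],r["location"],np.nanmedian(P,0),cv2.minAreaRect(P[:,:2].astype(np.float32)))
E
```

```text
clock: 39.25
tcp_pos: [0.5273, 0.2287, 0.1002]
orientation: [-0.003, -0.019, 1.0, -0.001]
wrist_force: [0.9, 0.5, 0.1]
finger_gap: 0.0397
clock: 39.75
tcp_pos: [0.4443, 0.2258, 0.1824]
orientation: [-0.002, -0.02, 1.0, -0.001]
wrist_force: [-0.2, -0.5, 0.2]
finger_gap: 0.0402
0.66 [330.8, 137.5] 663 [0.4027 0.237  0.015 ] 0.021113305819571077 ((0.4036400020122528, 0.23733657598495483), (0.039420828223228455, 0.01798051968216896), 82.8625259399414)
[0.4494 0.2265 0.1832]
burn 0.95 [316.6, 270.5] [0.5341 0.2289 0.056 ] ((0.5520355701446533, 0.22933022677898407), (0.1510426551103592, 0.014055908657610416), 3.8957085609436035)
burn 0.72 [76.4, 269.2] [ 0.5362 -0.0173  0.0222] ((0.5302639007568359, -0.02073882520198822), (0.09347163140773773, 0.4059148132801056), 39.86432647705078)
```

View pics/x_w.png

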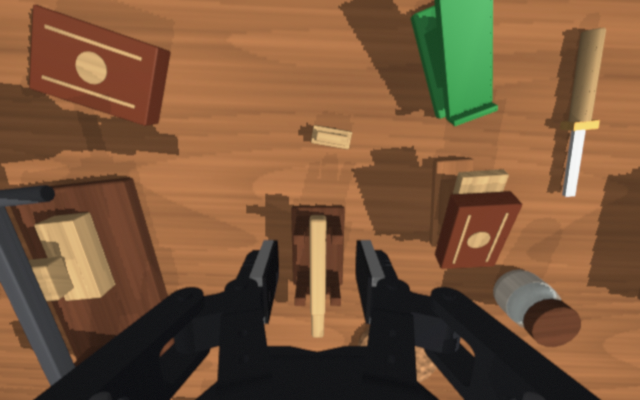

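```bash
python3 -m inch '[[2.3,0.5,0,0,0,-8.4,4],[2.3,0.5,0,0,0,-8.4,4],[0,0,0,0,0,-8.4,4],[0,0,0,0,0,-8.4,4],[0,0,0,0,0,-8.4,4]]'
python3 -m inch '[[0,0,0,0,0,-8.4,4],[0,0,0,0,0,-8.4,4],[0,0,0,0,0,-8.4,4],[0,0,0,0,0,-8.4,4],[0,0,0,0,0,-5,4]]'
python3 -m inch '[[0,0,0,0,0,0,4],[0,0,0,0,0,0,4]]'
python3 - <<'E'
from st import *
print(need([.4036,.2373,.005],down(np.radians(262.9))),get_state()["joint_pos"])
p,W=stamps(name="y_w.png");
E
```

```text
clock: 40.4
tcp_pos: [0.4048, 0.2316, 0.1831]
orientation: [0.001, -0.379, 0.925, -0.001]
wrist_force: [-1.1, 0.6, -0.4]
finger_gap: 0.0402
clock: 40.9
tcp_pos: [0.405, 0.2315, 0.1829]
orientation: [0.001, -0.663, 0.749, -0.001]
wrist_force: [0.4, 0.9, -0.5]
finger_gap: 0.0395
clock: 41.1
tcp_pos: [0.4043, 0.2314, 0.1829]
orientation: [0.001, -0.66, 0.751, -0.001]
wrist_force: [0.1, 0.5, -0.2]
finger_gap: 0.0402
(array([-0.59,  0.19, 17.79]), array([-0.13, -0.02, -0.25])) [ 0.3481  0.1238 -0.3163  1.1289 -0.0014 -1.0944]
0.86 [321.3, 182.0] 589 [0.4031 0.2354 0.015 ] 0.021025203106528258 ((0.4030623733997345, 0.2373633235692978), (0.03880627825856209, 0.017273545265197754), 82.36943054199219)
```

View pics/y_w.png

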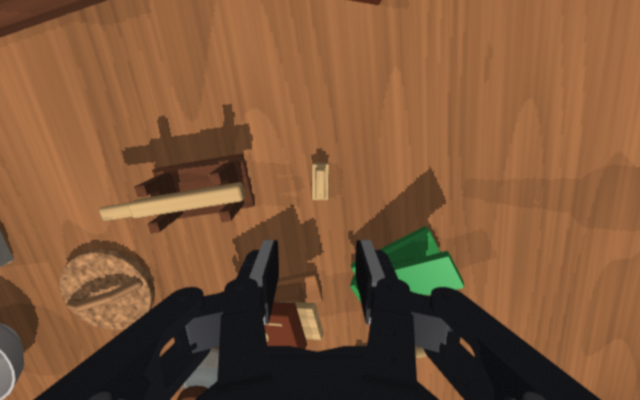

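```bash
python3 -m inch '[[-0.6,0.2,4.5,0,0,0,4],[0,0,4.5,0,0,0,4],[0,0,4.5,0,0,0,4],[0,0,3,0,0,0,4],[0,0,0.6,0,0,0,4]]' 50
python3 -m inch '[[0,0,0,0,0,0,4],[0,0,0,0,0,0,4]]'
python3 - <<'E'
from st import *
print(need([.4036,.2373,.005],down(np.radians(262.9))))
E
```

```text
clock: 41.7
tcp_pos: [0.3996, 0.2362, 0.0088]
orientation: [-0.003, -0.661, 0.75, 0.0]
wrist_force: [-0.3, -1.2, 0.4]
finger_gap: 0.04
clock: 41.9
tcp_pos: [0.4039, 0.2379, 0.0135]
orientation: [0.002, -0.661, 0.75, -0.001]
wrist_force: [-0.4, -0.3, 0.3]
finger_gap: 0.0398
(array([0.07, 0.03, 0.85]), array([-0.25,  0.04, -0.12]))
```

```bash
python3 -m inch '[[0,0,0.5,0,0,0,4],[0,0,0.3,0,0,0,4],[0,0,0,0,0,0,2],[0,0,0,0,0,0,0.5],[0,0,0,0,0,0,0.5]]'
python3 -m inch '[[0,0,0,0,0,0,0.5],[0,0,0,0,0,0,0.5],[0,0,-2,0,0,0,0.5],[0,0,-4,0,0,0,0.5],[0,0,-4,0,0,0,0.5]]'
python3 -m inch '[[0,0,-4,0,0,0,0.5],[0,0,-2,0,0,0,0.5],[0,0,0,0,0,0,0.5]]'
python3 - <<'E'
from cup import *
s=get_state(); print(s["finger_gap"],s["tcp_pos"])
p=shot("wrist"); save(p,"z_w.png")
cup("top"); cup("scene")
T=Tt(); print(need([.634,-.2225,.17],T[:3,:3]))
E
```

```text
clock: 42.4
tcp_pos: [0.4028, 0.2375, 0.0046]
orientation: [0.001, -0.661, 0.75, -0.001]
wrist_force: [-1.0, -0.1, 4.8]
finger_gap: 0.016
clock: 42.9
tcp_pos: [0.4013, 0.2371, 0.1045]
orientation: [-0.001, -0.661, 0.75, -0.001]
wrist_force: [1.9, 0.3, 0.2]
finger_gap: 0.0158
clock: 43.2
tcp_pos: [0.4044, 0.2384, 0.1674]
orientation: [0.004, -0.661, 0.75, -0.002]
wrist_force: [0.6, -0.2, -0.2]
finger_gap: 0.016
0.01596141886204932 [0.4044 0.2384 0.1674]
top 164 ((0.632172167301178, -0.2225634902715683), 0.05714324861764908) [[ 0.5779 -0.2767  0.0623]
 [ 0.6879 -0.1676  0.0746]]
 sil 0.93 [394.2, 158.0]
   0.65 [397.1, 156.5] [ 0.633  -0.2254  0.07  ]
   0.17 [245.4, 191.0] [0.5237 0.2258 0.07  ]
scene 175 ((0.6323624849319458, -0.22195622324943542), 0.05925104022026062) [[ 0.5779 -0.2783  0.0623]
 [ 0.6872 -0.164   0.076 ]]
   0.91 [250.0, 186.0] [ 0.6303 -0.225   0.07  ]
(array([ 42.69, -28.85,  -0.66]), array([0., 0., 0.]))
```

View pics/z_w.png

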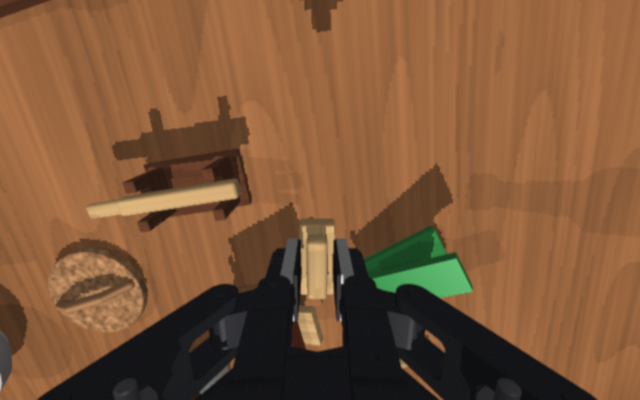

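```bash
python3 -m inch '[[3.5,-2.4,0,0,0,0,0.5],[3.5,-2.4,0,0,0,0,0.5],[3.5,-2.4,0,0,0,0,0.5],[3.5,-2.4,0,0,0,0,0.5],[3.5,-2.4,0,0,0,0,0.5]]' 70
python3 -m inch '[[3.5,-2.4,0,0,0,0,0.5],[3.5,-2.4,0,0,0,0,0.5],[3.5,-2.4,0,0,0,0,0.5],[3.5,-2.4,0,0,0,0,0.5],[3.5,-2.4,0,0,0,0,0.5]]'
python3 -m inch '[[3.5,-2.4,0,0,0,0,0.5],[3.5,-2.4,0,0,0,0,0.5],[0,0,0,0,0,0,0.5],[0,0,0,0,0,0,0.5]]'
python3 - <<'E'
from cup import *
print(need([.634,-.2225,.05],down(np.radians(262.9))),get_state()["finger_gap"])
p=cup("wrist"); save(p,"za_w.png")
E
```

```text
clock: 44.05
tcp_pos: [0.4994, 0.0473, 0.1636]
orientation: [0.0, -0.661, 0.75, -0.0]
wrist_force: [0.7, 0.6, 0.1]
finger_gap: 0.0153
clock: 44.55
tcp_pos: [0.5966, -0.1414, 0.1636]
orientation: [0.0, -0.661, 0.75, -0.0]
wrist_force: [1.5, 0.9, 0.4]
finger_gap: 0.0151
clock: 44.95
tcp_pos: [0.6347, -0.2161, 0.1628]
orientation: [0.0, -0.661, 0.751, 0.0]
wrist_force: [-0.6, -0.3, -0.7]
finger_gap: 0.0149
(array([ 0.65, -0.01, 11.28]), array([ 0.04,  0.04, -0.2 ])) 0.01485628874895488
wrist 2404 ((0.6352301239967346, -0.22264759242534637), 0.057507310062646866) [[ 0.5795 -0.279   0.0622]
 [ 0.6901 -0.1733  0.0717]]
 sil 0.74 [540.1, 339.7]
 sil 0.73 [313.2, 183.5]
   0.93 [316.6, 190.8] [ 0.6349 -0.2238  0.07  ]
   0.59 [317.8, 262.5] [ 0.6422 -0.1587  0.07  ]
```

View pics/za_w.png

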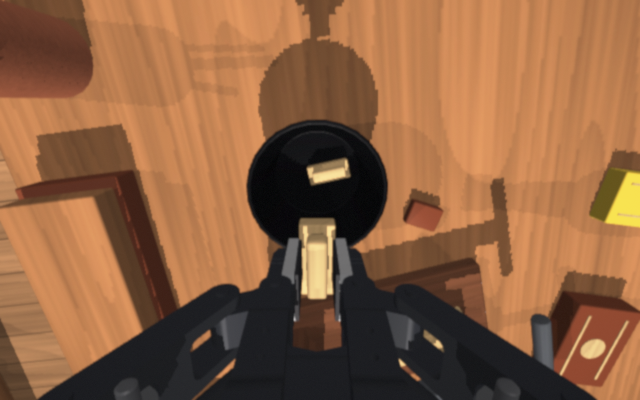

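```bash
python3 -m inch '[[0.5,0,3.5,0,0,0,0.5],[0,0,3.5,0,0,0,0.5],[0,0,2.5,0,0,0,0.5],[0,0,1,0,0,0,0.5],[0,0,0,0,0,0,0.5]]'
python3 -m inch '[[0,0,0,0,0,0,3],[0,0,0,0,0,0,3],[0,0,0,0,0,0,3],[0,0,-2,0,0,0,3],[0,0,-3,0,0,0,3]]'
python3 -m inch '[[0,0,-4,0,0,0,3],[0,0,-4,0,0,0,4],[0,0,-4,0,0,0,4],[0,0,0,0,0,0,4]]'
python3 - <<'E'
from cup import *
p=cup("wrist"); save(p,"zb_w.png"); print(get_state()["tcp_pos"])
E
```

```text
clock: 45.6
tcp_pos: [0.6337, -0.2187, 0.0587]
orientation: [-0.0, -0.662, 0.75, 0.0]
wrist_force: [0.2, -0.0, -0.5]
finger_gap: 0.0151
clock: 46.1
tcp_pos: [0.6336, -0.2198, 0.1091]
orientation: [-0.0, -0.661, 0.75, 0.001]
wrist_force: [0.6, 0.3, 0.4]
finger_gap: 0.0301
clock: 46.5
tcp_pos: [0.6374, -0.2216, 0.2384]
orientation: [0.003, -0.661, 0.75, -0.007]
wrist_force: [0.8, -0.4, 0.3]
finger_gap: 0.0402
wrist 1580 ((0.6350138783454895, -0.22285793721675873), 0.057153914123773575) [[ 0.5798 -0.2789  0.0622]
 [ 0.6899 -0.1683  0.0716]]
 sil 0.9 [325.4, 177.7]
   0.67 [405.5, 198.2] [ 0.5491 -0.1886  0.07  ]
   0.63 [318.6, 176.6] [ 0.6388 -0.2236  0.07  ]
[ 0.6346 -0.2203  0.2303]
```

View pics/zb_w.png

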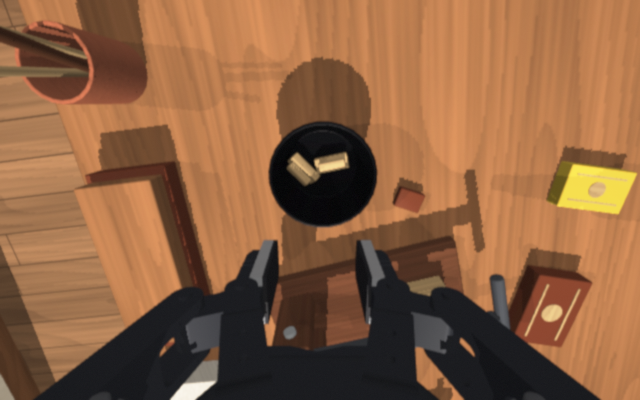

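```bash
python3 -m inch '[[0,0,-4,0,0,0,4],[0,0,-4,0,0,0,4],[0,0,-4,0,0,0,4],[0,-4,0,0,0,0,4],[0,-4,0,0,0,0,4]]'
python3 -m inch '[[0,4,0,0,0,0,4],[0,4,0,0,0,0,4],[0,4,0,0,0,0,4],[0,4,0,0,0,0,4],[0,4,0,0,0,0,4]]'
python3 - <<'E'
from st import *
print(get_state()["tcp_pos"])
for n in ["top","scene"]:
    p,W=stamps(n); 
    save(p,f"zc_{n}.png",scale=1.25)
E
```

```text
clock: 47.15
tcp_pos: [0.7008, -0.2293, 0.3527]
orientation: [0.001, -0.661, 0.75, -0.002]
wrist_force: [1.9, -0.2, 0.0]
finger_gap: 0.0401
clock: 47.65
tcp_pos: [0.5108, -0.2057, 0.3497]
orientation: [0.0, -0.661, 0.75, 0.001]
wrist_force: [-1.6, -0.1, 0.4]
finger_gap: 0.0401
[ 0.5108 -0.2057  0.3497]
0.65 [254.3, 194.2] 51 [ 0.6188 -0.2199  0.0203] 0.02803694875130336 ((0.6183130741119385, -0.22051861882209778), (0.03043806366622448, 0.014031976461410522), 9.990175247192383)
```

View pics/zc_top.png

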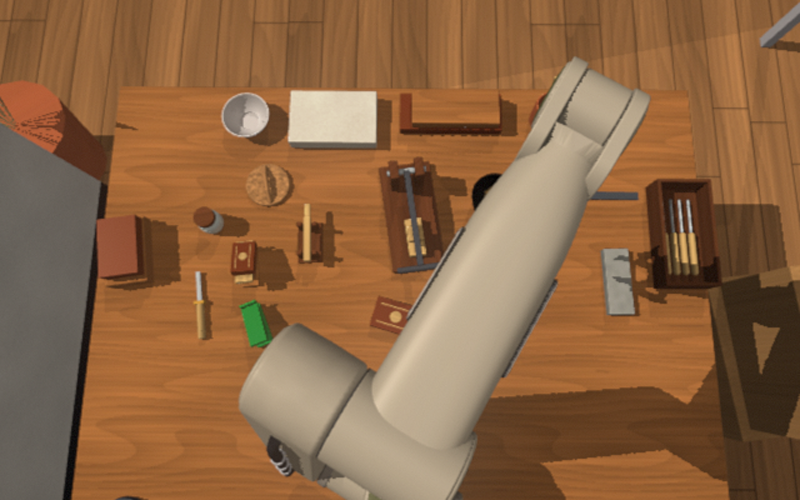

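View pics/zc_scene.png

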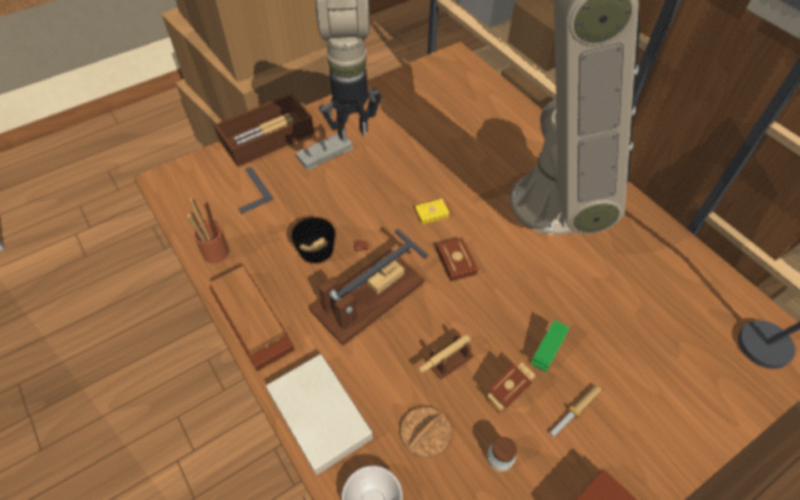

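```bash
python3 - <<'E'
from rest import *
F=np.c_[u,np.cross(n,u),n]
for nm in ["top","scene"]:
    p=shot(nm); W=cloud(p)
    L=(W-R0)@F; m=(abs(L[...,0])<.07)&(abs(L[...,1])<.05)&(abs(L[...,2]-.02)<.004); q=L[m]
    print(nm,"block top in rest frame",m.sum(),q.mean(0),cv2.minAreaRect(q[:,:2].astype(np.float32)))
    m=(abs(W[...,0]-.54)<.1)&(abs(W[...,1]-.229)<.03)&(W[...,2]>.04)&(W[...,2]<.07)&(p["pixels"][...,0]>170); q=W[m]
    print(" burn",m.sum(),q.mean(0),cv2.minAreaRect(q[:,:2].astype(np.float32)))
    m=(W[...,2]>.088)&(W[...,2]<.16)&(W[...,0]>.43)&(W[...,0]<.66)&(abs(W[...,1]+.03)<.08); q=W[m]
    print(" lever",[ (round(l,2),np.round(np.median(q[(q[:,0]>l)&(q[:,0]<l+.03)],0),3).tolist()) for l in (.44,.48,.57,.62)])
    save(p,f"zd_{nm}.png",crop=(220,160,460,340),scale=3.3)
E
```

```text
top block top in rest frame 417 [-0.0016  0.0018  0.02  ] ((-0.0030019208788871765, 0.0012425016611814499), (0.05436188355088234, 0.08231579512357712), 89.46153259277344)
 burn 215 [0.5427 0.2299 0.0562] ((0.5461651682853699, 0.2304001748561859), (0.13688130676746368, 0.013710648752748966), 2.701871156692505)
 lever [(0.44, [0.452, -0.038, 0.102]), (0.48, [0.495, -0.038, 0.104]), (0.57, [0.585, -0.023, 0.104]), (0.62, [0.635, -0.014, 0.105])]
scene block top in rest frame 519 [-0.0019 -0.0005  0.0199] ((-0.0020297281444072723, -0.00013547763228416443), (0.05511657893657684, 0.07869784533977509), 89.85394287109375)
 burn 256 [0.5431 0.2316 0.0554] ((0.5435231328010559, 0.2304026186466217), (0.14148558676242828, 0.01633726805448532), 2.397968053817749)
 lever [(0.44, [0.454, -0.037, 0.102]), (0.48, [0.495, -0.033, 0.103]), (0.57, [0.585, -0.018, 0.104]), (0.62, [0.634, -0.012, 0.102])]
```

View pics/zd_scene.png

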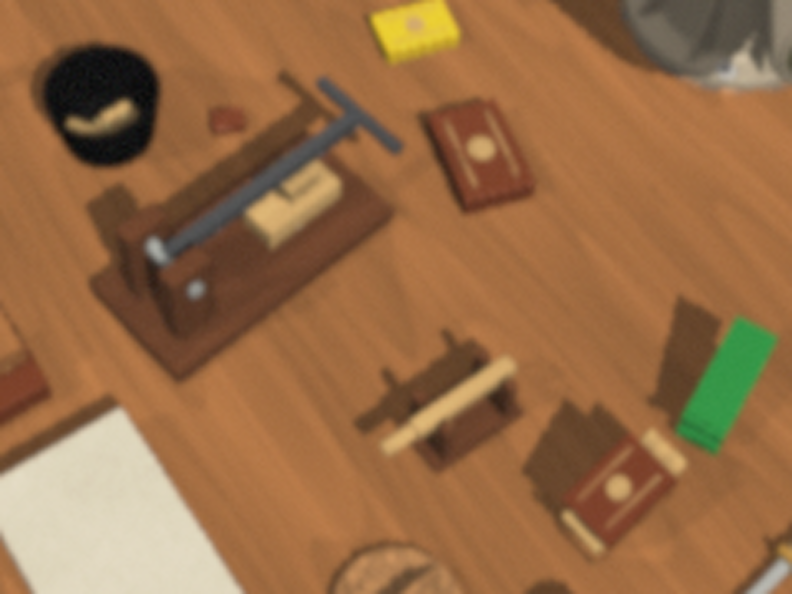

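```bash
python3 - <<'E'
from h import *
s=get_state(); print(s["clock"],s["wrist_force"],abs(s["qvel"]).max()); print(workorder.hand_in())
E
```

```text
47.95 [ 0.4593811  -0.01031732  1.10906773] 0.019920512376454994
the job is handed in; nothing more can be done
None
```

I did every part of the job and handed it in at 48 s of the 210 s; the hand-in itself gives no verdict.

- **Lever:** I swung it fully up before taking the block and fully down again after laying it. It now reads level, with its top about 0.104 m above the table along its length. While I pressed it onto its stop, the wrist force reached 42 N, well under the 120 N wrist limit.
- **Block:** it lies flat on the plain wooden rest, lengthwise up the slope. The last readings put it 2–3 mm down the slope from centre and within 2 mm across.
- **Burnisher:** it sits in both notches, within about 2 mm of central and less than 1° out of line.
- **Stamps:** I found only two on the table, and both are in the cup. The cup stands upright and did not move. No third or fourth stamp showed in the final top and overview pictures, though the arm blocked part of the top view.
- **Other tools and offcut:** these looked undisturbed in the last pictures, though I did not measure them. I saw no knock to any object and no slackening of the grip. At hand-in the arm was clear of everything.

The camera readings disagreed by only a few millimetres, most on the cup's centre in the top view when the arm partly blocked it. None of this affected a placement.

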